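Undo the die holder with the adjustable wrench and put the dies away

ROBOT

A 6-joint arm with a two-finger parallel gripper is mounted at the origin on a cart in front of the work surface, level with it; the furniture and walls round the work are solid. World frame = base frame: x ahead of the robot, y to its left, z up, the work surface at z = 0. Lengths are in m, angles in rad, forces in N, time in s.
With the tool pointing down it reaches from about 0.35 to 1 m from the base axis. Payload 7.1 kg.
Tool frame: the origin (TCP) lies midway between the tips of the shut fingers; the grasp point (between the pads) lies arm.grip_point_offset behind it (arm.grip_point_offset is the distance from the TCP to the grasp point, in m); z points along the fingers, y is the line along which they close (so a half turn about z gives the same grasp; the last joint's range is limited). The gripper opens to 85 mm and grips with 20 to 120 N. Pads are 22 mm wide; open, the fingers measure 114 mm over their backs; the gripper's body (76 mm by 85 mm) begins 54 mm behind the grasp point. The pads swing forward as they close: fully open they stand 13 mm farther back than shut.
Start: joints at [-1.233, 0.423, 1.63, -0, 1.089, -0.019], TCP at [0.218, -0.586, 0.231] pointing down, gripper open.
Joint ranges: [-3, 3], [-0.9, 2.11], [0.09, 2.58], [-1.31, 4.45], [0.11, 2.69], [-2.54, 2.54]. Speed limits (rad/s): [2.39, 2.39, 3.01, 3.14, 3.14, 3.14].

INTERFACE

Orientations are given as a unit quaternion [x, y, z, w].
In Python, from plant import status, snapshot, job, arm gives the robot as it stands. The module is installed in compiled form; this text tells all that it offers.
- The arm moves only by the shell command python3 -m jog 'ROWS' [FORCE]. ROWS is JSON, a list of rows, each a list of 7 numbers: the closure, from -1 (fully open) to 1 (shut), so that 0 is half open, then the shift along the tool's x, y, z in m, then the turn, a rotation vector about the tool's x, y, z in rad. In form: [[jaw, x, y, z, wx, wy, wz], ...]. A call has 1 to 20 rows; each row is the pose to reach, as a shift and turn from the pose commanded when the call began, along the tool's axes at that moment; what a row does not reach only later rows make up. A row lasts 1/12 s, in which the tool goes at most 41.7 mm and 7.16 degrees, less where a joint would pass 70% of its speed; a pose out of reach is approached as far as the arm can. A call with a gripper value outside its range is refused whole. The fingers move at their own pace and stop on an object; FORCE is the grip in N (left out, the last holds). Time passes only in rows, so rows that repeat a pose let the fingers close. It gives the time, the measured TCP pose, the force, the opening and the grip force at its end, in the units of the state.
- status.get_state(): the state, without advancing time (a new reading comes with each control period).
- snapshot(name): name is "scene" or "top" or "wrist"; returns a dict with "frame" (384x512x3 uint8, red, green, blue), "mtx" (3x3 intrinsics, pixels), "extrinsics" (4x4, takes a point from camera to world coordinates); the wrist camera has in their place "hand_eye" (4x4, takes a point from camera to tool coordinates, whose origin is the TCP and whose axes are the flange's). Camera axes: x right, y down, z forward; pixel columns grow to the right and rows downward; lengths in m; the calibration is good to about 2 mm. The wrist camera is an equidistant fisheye: a pixel r from the principal point sees the ray r / f radians off the axis. A picture is of the moment at which its call begins: read the wrist's pose just before it. There is no depth.
- job.job_done(): hands the job in; it is judged then, once.
The state is a dict: "time": time; "qpos": joint angles; "dq": joint speeds; "tau": joint torques, N m; "eef_pos": TCP position; "ee_rot": TCP orientation; "wrist_force": force on the tool from outside, world axes, zero at the start; "ft_torque": the same for the moment, N m; "grip_width": opening from 0.0 (shut) to 1.0 (fully open); "finger_force": force on a finger pad.
Only numpy, scipy, OpenCV 4.12 (cv2) and the standard library are available. Lean on these libraries where they do the work, as an engineer would, in place of code of your own. Each camera call takes 0.05 s, during which the arm holds its last target. There are 200 camera calls.

TASK

Undo the clamp of the die holder: set the adjustable wrench over its hexagon nut, roll the wrench's worm until the jaw is snug on the nut, then turn the nut anticlockwise to its stop, so that the clamp bar draws back. Put the wrench back on its rubber mat, lift every die out of the holder and stand it in the tray, one die to a bay, in the middle of the bay and square to it. Do not pull a die out before the clamp is open, and leave the other things on the cabinet alone.

Things in the scene. Friction and masses are not known exactly. Their poses are not given: they have to be found in the camera images.
- holder: die holder, fixed: dark steel plate 194 (x) x 184 mm, top (the deck) 18 mm over the cabinet top. Origin under it, 102 mm from its near edge; x points away from the robot, y along the row of dies. Dies sit at x +44, y -72, -24, +24, +72 mm; behind them (x 77 to 91) a stop wall 12 mm high over the deck; the nut is at x -47, y 0. Deck flat and free from x -102 to -10 mm
- clamp (a joint): clamp bar, a steel bar along the holder's y between nut and dies, from x -1 to +17 mm when shut, its top 15 mm over the deck; its lip overlies the dies' near feet by 5 mm and holds them down. Value: metres drawn back towards the robot, 0 shut, 0.0085 open; moved by the nut only; the feet are clear from 0.0065
- nut_axis (a point): hexagon nut's centre at deck level. 24 mm across flats, 27.7 mm across corners, 14 mm high, stud 4.5 mm higher, axis vertical. The point's axes turn with the nut: one pair of flats is square to its x (the others 60 degrees on). A wrench whose x lies along the point's -y (handle to the left) fits; its handle then swings anticlockwise towards the robot, clear of the dies
- nut (a joint): angle of the nut (rad): 0 shut, grows anticlockwise seen from above, stop at 1.0 = clamp fully open. Turning takes about 0.2 N m; it stays where it is left
- wrench: loose adjustable wrench, bright metal, about 0.33 kg, 13 mm thick, lying flat. Origin: underside, at the centre of a 24 mm nut gripped snugly. x from handle to open mouth, y from movable to fixed jaw, z up. Fixed jaw's face at y +12 mm; jaw tips at x +21, throat at x -16. Head from y -38 (movable jaw, open) to +31, back to x -66; handle bent 0.26 rad towards -y, ending at x -165, y -39
- grip (a point): place to grip the wrench's handle: x -93.5, y -19.6, z 6.5 mm in the wrench's frame (point axes = wrench's axes). The handle is 18.5 mm wide and 11 mm thick here (z 1 to 12) and runs from here to its end along (-0.966, -0.257) in the wrench's x, y. The wrench balances about 55 mm nearer the head
- worm_top (a point): top of the worm, a rough knurled roller in the wrench's head (x -37, y -9, z 16.6 mm of the wrench; point axes = wrench's axes): 16 mm in diameter, 18 mm long, axis along the wrench's y, 3.6 mm proud of the head's upper face. Shut fingertips pressed on it with 5 to 15 N and drawn along the wrench's x roll it, 8 mm of travel per rad
- worm (a joint): angle of the worm (rad), 0 to 11. Its top drawn towards the mouth (+x of the wrench) adds to it and closes the jaw, 1.0 mm per rad; towards the handle opens it. Gap between jaws = 34 mm less 1 mm per rad, so a 24 mm nut is gripped at about 10; starts at a gap of 30 to 33 mm. It stays where it is left and stops when the jaw meets the nut
- mat: black rubber tool mat, fixed, 90 x 200 mm, 3 mm thick, long side along its y, origin under its middle; the wrench lies on it at the start
- tray: low wooden tray, fixed, 156 (x) x 104 (y) mm, origin under its middle; floor 4 mm thick, rims and dividers 10 mm high over the cabinet top and 4 mm thick, making 2 x 2 bays of 72 (x) x 46 (y) mm
- bay0 (a point): middle of a bay of the tray, at x -38, y -25 mm in the tray's frame, at the level of the cabinet top; a die's long (x) axis goes along the tray's x
- bay1 (a point): middle of a bay of the tray, at x -38, y 25 mm in the tray's frame, at the level of the cabinet top; a die's long (x) axis goes along the tray's x
- bay2 (a point): middle of a bay of the tray, at x 38, y -25 mm in the tray's frame, at the level of the cabinet top; a die's long (x) axis goes along the tray's x
- bay3 (a point): middle of a bay of the tray, at x 38, y 25 mm in the tray's frame, at the level of the cabinet top; a die's long (x) axis goes along the tray's x
- die0: brass die with a round dome on top, loose, 0.22 kg, may be absent: a foot 64 (x) x 22 (y) mm, 8 mm high, and on it a block 48 x 22 mm up to 26 mm high (the form stands up to 8 mm higher, 18 mm wide); origin under its middle. Grip it across its 22 mm (y), on the block; 26 mm free to the next die
- die1: brass die with a long oval form on top, loose, 0.22 kg, may be absent: a foot 64 (x) x 22 (y) mm, 8 mm high, and on it a block 48 x 22 mm up to 26 mm high (the form stands up to 8 mm higher, 18 mm wide); origin under its middle. Grip it across its 22 mm (y), on the block; 26 mm free to the next die
- die2: brass die with a stepped round form on top, loose, 0.22 kg, may be absent: a foot 64 (x) x 22 (y) mm, 8 mm high, and on it a block 48 x 22 mm up to 26 mm high (the form stands up to 8 mm higher, 18 mm wide); origin under its middle. Grip it across its 22 mm (y), on the block; 26 mm free to the next die
- die3: brass die with a cushion-shaped form on top, loose, 0.22 kg, may be absent: a foot 64 (x) x 22 (y) mm, 8 mm high, and on it a block 48 x 22 mm up to 26 mm high (the form stands up to 8 mm higher, 18 mm wide); origin under its middle. Grip it across its 22 mm (y), on the block; 26 mm free to the next die

How it is judged:
On the way, in this order (a step that is already met when the one before it is completed fails the run):
1. the wrench lies on the deck with the nut in its jaws and the jaw is closed snugly on it (gap at most 1 mm more than the nut), before the nut has been turned (value of joint worm above 9 rad and value of joint nut below 0.2 rad and horizontal distance between wrench and nut_axis below 0.012 m and height (world z) of wrench below 0.026 m and angle between wrench's own z axis and vertical below 0.12 rad), for 0.2 s.
2. the nut has been turned anticlockwise to its stop (at least 0.9 of 1.0 rad) with the wrench on it (value of joint nut above 0.9 rad and horizontal distance between wrench and nut_axis below 0.012 m), for 0.2 s.
At the end, for the whole second after the job is handed in: Clamp open (nut beyond 0.88 rad); the wrench lies flat and still on its mat (grip point and origin within 11 cm of the mat's middle); every die present stands upright and still on the tray's floor, one to a bay, within 10 mm of the bay's middle and 0.2 rad of square (value of joint nut above 0.88 rad and horizontal distance between each of grip, wrench and mat below 0.11 m and height (world z) of wrench below 0.012 m and angle between each of wrench, die0, die1, die2, die3's own z axis and vertical below 0.1 rad and linear speed of each of wrench, die0, die1, die2, die3 below 0.02 m/s and (horizontal distance between die0 and bay0 below 0.01 m or horizontal distance between die0 and bay1 below 0.01 m or horizontal distance between die0 and bay2 below 0.01 m or horizontal distance between die0 and bay3 below 0.01 m) and z of each of die0, die1, die2, die3 in the frame of tray below 0.008 m and angle between the x axis of each of die0, die1, die2, die3 and the x axis of tray, either way round below 0.2 rad and (horizontal distance between die1 and bay0 below 0.01 m or horizontal distance between die1 and bay1 below 0.01 m or horizontal distance between die1 and bay2 below 0.01 m or horizontal distance between die1 and bay3 below 0.01 m) and (horizontal distance between die2 and bay0 below 0.01 m or horizontal distance between die2 and bay1 below 0.01 m or horizontal distance between die2 and bay2 below 0.01 m or horizontal distance between die2 and bay3 below 0.01 m) and (horizontal distance between die3 and bay0 below 0.01 m or horizontal distance between die3 and bay1 below 0.01 m or horizontal distance between die3 and bay2 below 0.01 m or horizontal distance between die3 and bay3 below 0.01 m) and horizontal distance between each of die1, die2, die3 and die0 above 0.03 m and horizontal distance between each of die2, die3 and die1 above 0.03 m and horizontal distance between die3 and die2 above 0.03 m); the robot touches nothing.
It fails at once if a die is pulled up out of the holder while the clamp bar still holds it (nut not yet turned) (value of joint nut below 0.6 rad and height (world z) of any of die0, die1, die2, die3 above 0.045 m).
It fails at once if a bystander (carton, eye loupe, graver, burnisher) is knocked more than 3 cm out of its place (distance of any of by_carton, by_loupe, by_graver, by_burnisher from where it was at the start of the episode above 0.03 m).
Of die0, die1, die2, die3 only 2 to 4 are there at a start; the rules pass over those that are not, and their reading is None.
At some moment in a run one of wrench may be knocked a few centimetres aside while the robot is not near it.
Once in a run the grip may slacken for a moment while it holds something.
It also fails if it takes over 210 s, if anything falls off the work surface, if the arm or the gripper's body presses on something with over 40 N, if the wrist force passes 120 N, or if a joint passes its speed limit or range.

## Working session

There is one attempt and no reset: what is moved stays moved. The work goes in short steps, Python scripts to look and compute and a shell command to move; the robot and the scene stay as the last step left them, time stands still between calls to the robot, and variables do not carry over. Pictures are saved under pics/ and viewed, at most 14 in all, crops included, and the job is handed in when it is done.

```bash
mkdir -p pics; ls
cat > h.py <<'E'
import numpy as np, cv2
from scipy.spatial.transform import Rotation as R
from plant import status, snapshot, job, arm
def snap(name, fn=None):
    s=status.get_state(); p=snapshot(name)
    if fn: cv2.imwrite('pics/'+fn, cv2.cvtColor(p['frame'],cv2.COLOR_RGB2BGR))
    T=p.get('extrinsics')
    if T is None:
        W=np.eye(4);W[:3,:3]=R.from_quat(s['ee_rot']).as_matrix();W[:3,3]=s['eef_pos'];T=W@np.array(p['hand_eye'])
    return p['frame'],np.array(p['mtx']),np.array(T),name=='wrist'
def cast(px,K,T,fish,z=0.):
    px=np.atleast_2d(px).astype(float)
    a=(px-[K[0,2],K[1,2]])/[K[0,0],K[1,1]]
    if fish:
        r=np.linalg.norm(a,axis=1)+1e-12
        d=np.c_[a*(np.sin(r)/r)[:,None],np.cos(r)]
    else: d=np.c_[a,np.ones(len(a))]
    d=d@T[:3,:3].T
    t=(z-T[2,3])/d[:,2]
    return T[:3,3]+d*t[:,None]
def proj(P,K,T,fish):
    c=(np.atleast_2d(P)-T[:3,3])@T[:3,:3]
    if fish:
        n=np.linalg.norm(c[:,:2],axis=1)+1e-12;th=np.arctan2(n,c[:,2]);a=c[:,:2]*(th/n)[:,None]
    else:a=c[:,:2]/c[:,2:]
    return a*[K[0,0],K[1,1]]+[K[0,2],K[1,2]]
E
python3 - <<'E'
from h import *
for n in('top','scene'):
    f,K,T,_=snap(n,n+'0.png');print(n,K.round(1).tolist(),T.round(3).tolist())
s=status.get_state();print({k:np.round(v,3).tolist() for k,v in s.items()},arm.grip_point_offset)
E
```

```text
pics
top [[437.8, 0.0, 255.4], [0.0, 437.8, 189.8], [0.0, 0.0, 1.0]] [[-0.015, -0.984, 0.179, 0.413], [-1.0, 0.012, -0.018, -0.065], [0.016, -0.179, -0.984, 0.895], [0.0, 0.0, 0.0, 1.0]]
scene [[492.6, 0.0, 256.9], [0.0, 492.6, 192.6], [0.0, 0.0, 1.0]] [[0.571, -0.351, 0.742, -0.08], [-0.821, -0.237, 0.52, -0.489], [-0.006, -0.906, -0.424, 0.415], [0.0, 0.0, 0.0, 1.0]]
{'time': 0.1, 'qpos': [-1.233, 0.424, 1.631, -0.0, 1.089, -0.019], 'dq': [0.002, -0.001, -0.001, -0.0, -0.001, -0.0], 'tau': [0.001, -55.842, -28.244, 0.0, 0.003, 0.0], 'eef_pos': [0.218, -0.585, 0.231], 'ee_rot': [0.984, 0.177, -0.0, -0.001], 'wrist_force': [1.001, -0.061, 0.449], 'ft_torque': [-0.017, 0.014, -0.015], 'finger_force': 0.0, 'grip_width': 1.0} 0.0187
```

View pics/top0.png

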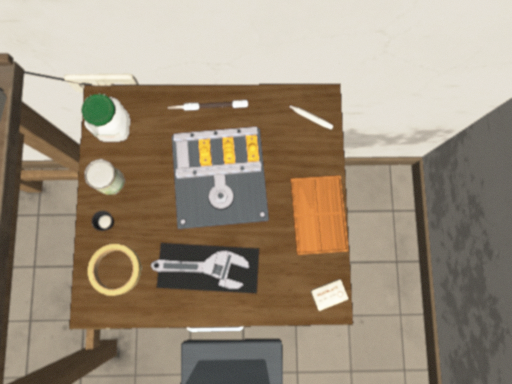

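View pics/scene0.png

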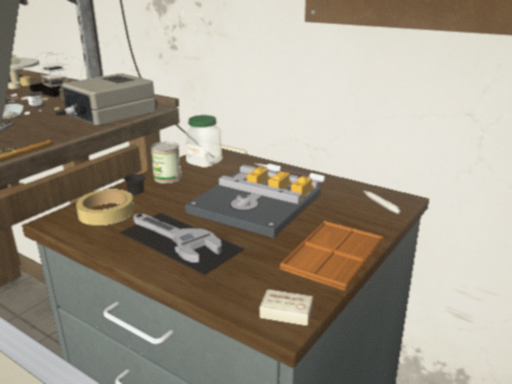

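The top view shows three dies (205,152), (228,150), (252,148), the nut at (221,196), the wrench on its mat around (210,268) with its mouth to the right, and the tray at (320,215). I'll measure these by masks.

Run:
```python
from h import *
f,K,T,fi=snap('top')
hsv=cv2.cvtColor(f,cv2.COLOR_RGB2HSV)
for p in [(215,205),(190,190),(165,285),(300,200),(205,152),(180,266),(220,195),(150,200)]: print(p,f[p[1],p[0]],hsv[p[1],p[0]])
def rect(m,z,nm):
    m=cv2.morphologyEx(m.astype(np.uint8),cv2.MORPH_CLOSE,np.ones((9,9)))
    cs,_=cv2.findContours(m,cv2.RETR_EXTERNAL,cv2.CHAIN_APPROX_NONE);c=max(cs,key=cv2.contourArea)
    w=cast(c[:,0],K,T,fi,z)[:,:2].astype(np.float32)
    print(nm,cv2.minAreaRect(w), 'px',cv2.minAreaRect(c))
h,s,v=[hsv[...,i].astype(int) for i in range(3)]
Y,X=np.mgrid[:384,:512]; r,g,b=[f[...,i].astype(int) for i in range(3)]
box=lambda a,b_,c,d:(X>a)&(X<b_)&(Y>c)&(Y<d)
rect((r>190)&(r-b>100)&box(285,360,165,265),0.01,'tray')
rect((b>=r-6)&box(165,280,120,235),0.018,'holder')
rect((b>=r-10)&box(145,270,238,297),0.003,'mat+wrench')
rect((v<45)&box(145,270,238,297),0.003,'mat')
m=(r>150)&(r-b>90)&box(190,270,128,175)
n,l,st,c=cv2.connectedComponentsWithStats(m.astype(np.uint8))
for i in range(1,n):
    if st[i,4]>40: print('die',st[i],cast(c[i],K,T,fi,.05))
m=(v>90)&(b>=r-12)&box(145,262,244,292)
n,l,st,c=cv2.connectedComponentsWithStats(m.astype(np.uint8));i=1+np.argmax(st[1:,4]);print('wr',st[i],cast(c[i],K,T,fi,.013))
print('nut',cast((221,196),K,T,fi,.034))
big=cv2.resize(f[235:300,140:270],None,fx=6,fy=6,interpolation=cv2.INTER_CUBIC);cv2.imwrite('pics/wr.png',big[...,::-1])
```

```text
(215, 205) [209 203 202] [  4   9 209]
(190, 190) [105 109 109] [ 90   9 109]
(165, 285) [49 51 45] [40 30 51]
(300, 200) [218 137  70] [ 14 173 218]
(205, 152) [248 212  65] [ 24 188 248]
(180, 266) [106 110 112] [100  14 112]
(220, 195) [106 109 110] [ 98   9 110]
(150, 200) [122  91  56] [ 16 138 122]
tray ((0.5222548842430115, -0.2097833901643753), (0.15322081744670868, 0.1023021936416626), 3.222519636154175) px ((319.1802062988281, 214.52284240722656), (74.88064575195312, 50.300411224365234), 85.91438293457031)
holder ((0.6010076403617859, -0.006835855543613434), (0.19498607516288757, 0.1809195876121521), 4.527368068695068) px ((218.62295532226562, 177.35247802734375), (93.34235382080078, 89.90199279785156), 84.80557250976562)
mat+wrench ((0.41862842440605164, 0.02371789515018463), (0.20964734256267548, 0.0848393589258194), 85.9992904663086) px ((204.25430297851562, 267.48614501953125), (104.73532104492188, 43.0444221496582), 3.224522590637207)
mat ((0.3806426525115967, -0.0673881322145462), (0.0, 0.0), 0.0) px ((250.0, 286.0), (0.0, 0.0), 0.0)
die [246 135  13  27 301] [[ 0.65135555 -0.07448158  0.05      ]]
die [222 137  13  27 295] [[ 0.64781903 -0.02721353  0.05      ]]
die [199 139  13  27 304] [[0.64390472 0.01970673 0.05      ]]
wr [ 152  250   98   40 1648] [[0.41917476 0.01533693 0.013     ]]
nut [[ 0.55782846 -0.01173457  0.034     ]]
```

View pics/wr.png

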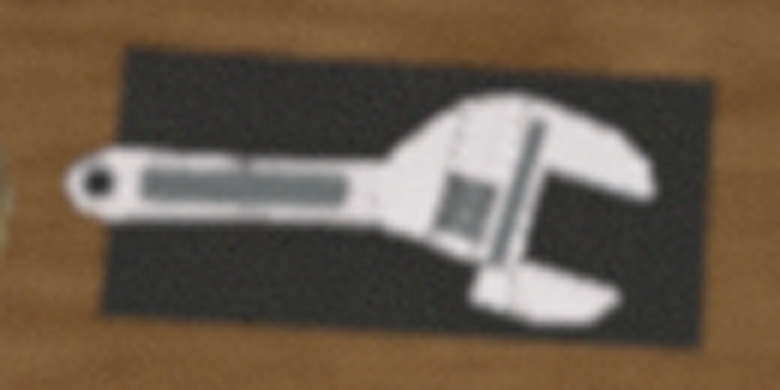

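The crop shows the handle from its end at crop (68,185), and the fixed jaw's tip at (655,200), its throat at (545,165); the movable jaw is below. The wrench needs about 21° anticlockwise to fit the nut.

```bash
cat >> h.py <<'E'
def rot(y): return R.from_matrix(np.array([[np.cos(y),np.sin(y),0],[np.sin(y),-np.cos(y),0],[0,0,-1]]))
def go(p,yawdeg=None):
    s=status.get_state();R0=R.from_quat(s['ee_rot']);x=R0.as_matrix()[:,0]
    y=np.arctan2(x[1],x[0]) if yawdeg is None else np.radians(yawdeg)
    print('row',R0.inv().apply(np.array(p)-s['eef_pos']).round(4).tolist(),(R0.inv()*rot(y)).as_rotvec().round(4).tolist(),'yaw now',np.degrees(np.arctan2(x[1],x[0])).round(2))
def wf(o,yaw,p):  # point in planar frame -> world xy
    c,s=np.cos(yaw),np.sin(yaw);return np.array(o)+[c*p[0]-s*p[1],s*p[0]+c*p[1]]
E
python3 - <<'E'
from h import *
f,K,T,fi=snap('top')
pts=np.array([[68,185],[655,200],[545,165],[95,182],[370,190]])/6+[140,235]-.4
w=cast(pts,K,T,fi,.016);print(w.round(4))
yaw=np.radians(-106.6)
e=w[0,:2]; o=e-wf([0,0],yaw,[-.165,-.039]);o2=w[1,:2]-wf([0,0],yaw,[.021,.012]);print(o,o2)
g=wf((o+o2)/2,yaw,[-.0935,-.0196]);print('grip',g)
go([g[0]-.03,g[1],.2],88)
E
```

```text
[[ 0.4237  0.1274  0.016 ]
 [ 0.416  -0.0653  0.016 ]
 [ 0.4279 -0.0292  0.016 ]
 [ 0.4246  0.1186  0.016 ]
 [ 0.4207  0.0284  0.016 ]]
[ 0.41396297 -0.04182342] [ 0.41054623 -0.04179469]
grip [0.42018334 0.0533936 ]
row [0.3842, -0.5384, 0.0314] [-0.0009, -0.0006, -1.1791] yaw now 20.44
```

```bash
R='[-1,0.384,-0.538,0.03,0,0,-1.179]'; python3 -m jog '[[-1,0.384,-0.538,0.03,0,0,-1.179],[-1,0.384,-0.538,0.03,0,0,-1.179],[-1,0.384,-0.538,0.03,0,0,-1.179],[-1,0.384,-0.538,0.03,0,0,-1.179],[-1,0.384,-0.538,0.03,0,0,-1.179],[-1,0.384,-0.538,0.03,0,0,-1.179],[-1,0.384,-0.538,0.03,0,0,-1.179],[-1,0.384,-0.538,0.03,0,0,-1.179],[-1,0.384,-0.538,0.03,0,0,-1.179],[-1,0.384,-0.538,0.03,0,0,-1.179],[-1,0.384,-0.538,0.03,0,0,-1.179],[-1,0.384,-0.538,0.03,0,0,-1.179],[-1,0.384,-0.538,0.03,0,0,-1.179],[-1,0.384,-0.538,0.03,0,0,-1.179],[-1,0.384,-0.538,0.03,0,0,-1.179],[-1,0.384,-0.538,0.03,0,0,-1.179],[-1,0.384,-0.538,0.03,0,0,-1.179],[-1,0.384,-0.538,0.03,0,0,-1.179],[-1,0.384,-0.538,0.03,0,0,-1.179],[-1,0.384,-0.538,0.03,0,0,-1.179]]' 60
python3 - <<'E'
from h import *
f,K,T,fi=snap('wrist','w1.png');print(K.round(1).tolist(),T.round(3).tolist())
print(proj([[.42,.053,.015],[.559,-.0105,.032],[.412,-.042,.016]],K,T,fi))
E
```

```text
time: 1.87
eef_pos: [0.3898, 0.0518, 0.2012]
ee_rot: [0.72, 0.694, -0.0, -0.0]
wrist_force: [1.1, 0.3, -0.1]
grip_width: 0.999
finger_force: 0.0
[[297.3, 0.0, 253.6], [0.0, 297.3, 191.4], [0.0, 0.0, 1.0]] [[0.999, -0.034, -0.012, 0.393], [-0.036, -0.959, -0.282, 0.124], [-0.002, 0.282, -0.959, 0.343], [0.0, 0.0, 0.0, 1.0]]
[[280.13903555 168.43918459]
 [393.77285564 220.08562237]
 [274.29168337 244.86722176]]
```

View pics/w1.png

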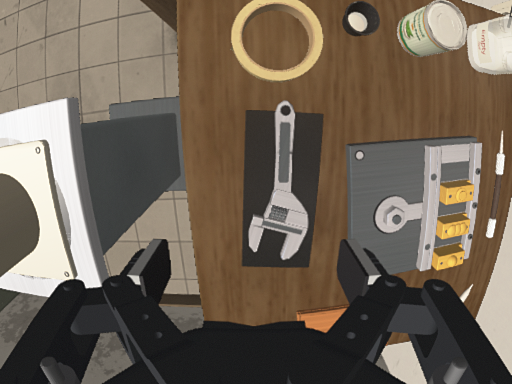

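The wrist view shows the handle running from (285,105) to (289,190), the head near (280,220), the nut at (396,215) and the dies at right.

Run:
```python
from h import *
f,K,T,fi=snap('wrist')
r,g,b=[f[...,i].astype(int) for i in range(3)]
m=(r>90)&(b>=r-15)
for y in range(112,200,8):
    x=np.where(m[y,262:312])[0]+262
    L=cast([[x.min()-.5,y],[x.max()+.5,y]],K,T,fi,.015)
    print(y,x.min(),x.max(),L[:,:2].round(4).tolist(), L.mean(0).round(4))
# nut: crop
cv2.imwrite('pics/nutc.png',cv2.resize(f[90:275,230:480],None,fx=3,fy=3,interpolation=cv2.INTER_CUBIC)[...,::-1])
```

```text
112 275 294 [[0.4153, 0.1164], [0.4374, 0.116]] [0.4263 0.1162 0.015 ]
120 275 294 [[0.4151, 0.1076], [0.4372, 0.1071]] [0.4261 0.1073 0.015 ]
128 275 293 [[0.4148, 0.0987], [0.4359, 0.0982]] [0.4254 0.0985 0.015 ]
136 275 293 [[0.4146, 0.0898], [0.4358, 0.0893]] [0.4252 0.0895 0.015 ]
144 275 292 [[0.4144, 0.0808], [0.4345, 0.0803]] [0.4244 0.0805 0.015 ]
152 275 290 [[0.4142, 0.0718], [0.4322, 0.0713]] [0.4232 0.0715 0.015 ]
160 275 291 [[0.414, 0.0627], [0.4332, 0.0621]] [0.4236 0.0624 0.015 ]
168 275 291 [[0.4138, 0.0535], [0.4331, 0.0529]] [0.4234 0.0532 0.015 ]
176 274 291 [[0.4124, 0.0442], [0.4331, 0.0435]] [0.4228 0.0439 0.015 ]
184 274 290 [[0.4123, 0.0348], [0.4319, 0.0341]] [0.4221 0.0345 0.015 ]
192 272 291 [[0.4098, 0.0253], [0.433, 0.0245]] [0.4214 0.0249 0.015 ]
```

View pics/nutc.png

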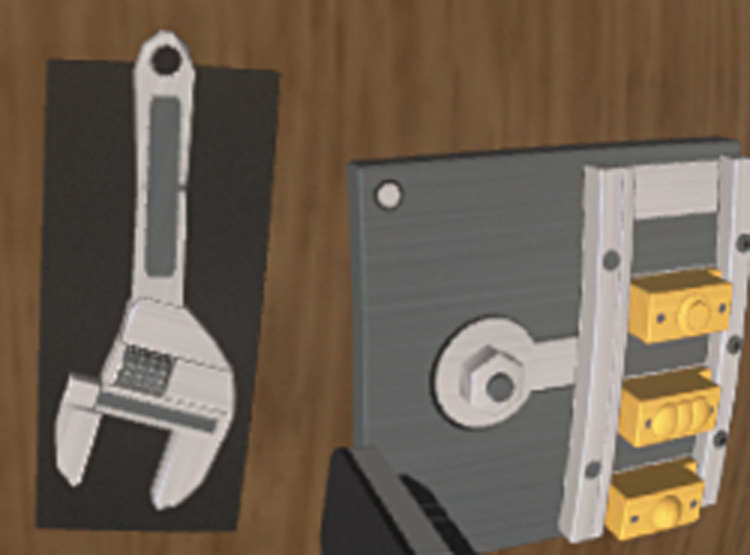

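```bash
python3 -c "
from h import *
go([.4232,.053,.06],87.1);go([.4232,.053,.006],87.1)"
```

```text
row [0.0028, 0.0332, 0.1413] [-0.0002, 0.0001, 0.0133] yaw now 87.86
row [0.0028, 0.0332, 0.1953] [-0.0002, 0.0001, 0.0133] yaw now 87.86
```

```bash
python3 -m jog '[[-0.3,0.003,0.033,0.04,0,0,0.013],[-0.3,0.003,0.033,0.08,0,0,0.013],[-0.3,0.003,0.033,0.12,0,0,0.013],[-0.3,0.003,0.033,0.15,0,0,0.013],[-0.3,0.003,0.033,0.175,0,0,0.013],[-0.3,0.003,0.033,0.19,0,0,0.013],[-0.3,0.003,0.033,0.195,0,0,0.013],[-0.3,0.003,0.033,0.195,0,0,0.013]]' 100
python3 -m jog '[[0.2,0,0,0,0,0,0],[0.5,0,0,0,0,0,0],[1,0,0,0,0,0,0],[1,0,0,0,0,0,0],[1,0,0,0,0,0,0],[1,0,0,0,0,0,0],[1,0,0,0,0,0,0],[1,0,0,0,0,0,0]]' 100
```

```text
time: 2.63
eef_pos: [0.4226, 0.0535, 0.0054]
ee_rot: [0.725, 0.689, -0.001, -0.001]
wrist_force: [-1.0, -0.1, 0.3]
grip_width: 0.648
finger_force: 0.0
time: 3.3
eef_pos: [0.4242, 0.0545, 0.0076]
ee_rot: [0.724, 0.69, 0.001, 0.001]
wrist_force: [-0.3, -1.4, 7.4]
grip_width: 0.171
finger_force: 97.9
```

```bash
python3 -m jog '[[1,0,0,-0.01,0,0,0],[1,0,0,-0.025,0,0,0],[1,0,0,-0.045,0,0,0],[1,0,0,-0.065,0,0,0],[1,0,0,-0.08,0,0,0],[1,0,0,-0.08,0,0,0],[1,0,0,-0.08,0,0,0]]' 120
python3 - <<'E'
from h import *
s=np.array([0.3898, 0.0518, 0.2012]);
W=np.eye(4);W[:3,:3]=R.from_quat([.72,.694,0,0]).as_matrix();W[:3,3]=s
p=snapshot('wrist');K=np.array(p['mtx']);T=W@np.array(p['hand_eye'])
print('stud',cast([498/3+230-.3,387/3+90-.3],K,T,True,.0365),'plate corner bolt',cast([388/3+230,195/3+90],K,T,True,.018))
c=np.array([[350,165],[740,143]])/3+[230,90]
print(cast(c,K,T,True,.018))
f,K,T,fi=snap('wrist','w2.png')
E
```

```text
time: 3.88
eef_pos: [0.4239, 0.0546, 0.0874]
ee_rot: [0.724, 0.69, 0.001, 0.001]
wrist_force: [-0.0, 0.5, -3.4]
grip_width: 0.165
finger_force: 117.9
stud [[ 0.55914454 -0.0070006   0.0365    ]] plate corner bolt [[0.51264173 0.06731366 0.018     ]]
[[0.4967034  0.07901345 0.018     ]
 [0.69198008 0.09250497 0.018     ]]
```

View pics/w2.png

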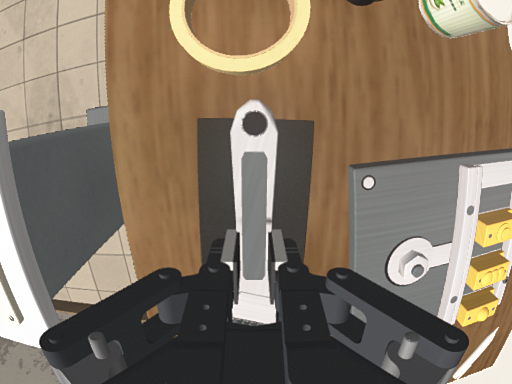

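The wrench is held level with its head hidden under the gripper; the nut's stud is at (418,271). I'll check the head from the top camera.

Run:
```python
from h import *
f,K,T,fi=snap('wrist');print(cast([418,271],K,T,fi,.0365))
f,K,T,fi=snap('top');a=cv2.resize(f[215:300,130:280],None,fx=4,fy=4,interpolation=cv2.INTER_CUBIC)
f,K,T,fi=snap('scene');b=cv2.resize(f[130:280,100:300],(600,450),interpolation=cv2.INTER_CUBIC)
c=np.zeros((450,800,3),np.uint8)
c=np.vstack([cv2.resize(a,(450,255)),cv2.resize(b,(450,337))]);cv2.imwrite('pics/c2.png',c[...,::-1])
```

```text
[[ 0.55970377 -0.00686301  0.0365    ]]
```

View pics/c2.png

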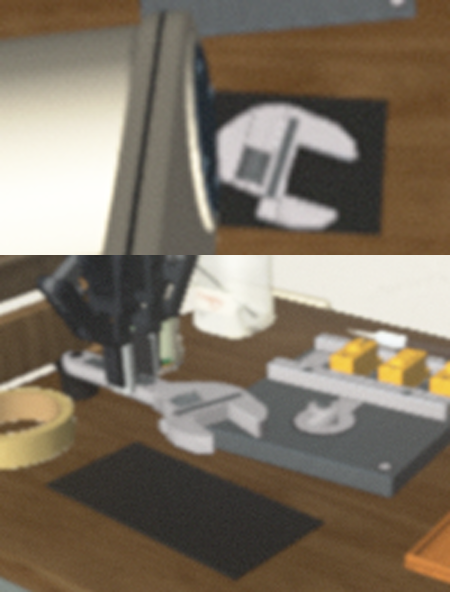

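Run:
```python
from h import *
f,K,T,fi=snap('top')
tip=cast([248.1,267.1],K,T,fi,.094)[0,:2]
yaw=np.radians(-107.8)
o=tip-wf([0,0],yaw,[.021,.012]);tcp=np.array(status.get_state()['eef_pos'])[:2]
d=tcp-o;c,s=np.cos(-yaw),np.sin(-yaw);print('tcp in wrench',c*d[0]-s*d[1],s*d[0]+c*d[1],'o',o)
f0=cv2.imread('pics/top0.png');g=cv2.cvtColor(f0,cv2.COLOR_BGR2GRAY)[180:212,202:240]
print(g[::2,::2])
m=(g>150).astype(np.uint8);cs,_=cv2.findContours(m,cv2.RETR_EXTERNAL,cv2.CHAIN_APPROX_NONE);k=max(cs,key=cv2.contourArea);print(cv2.boundingRect(k))
```

```text
tcp in wrench -0.09350978289088081 -0.019082237288476765 o [ 0.41225909 -0.04044293]
[[106 109 111 107 112 106 155 209 211 215 215 191 112 110 108 109 106 111
  105]
 [110 110 108 107 109 107 152 211 212 216 218 195 116 108 102 107 108 107
  106]
 [109 107 110 108 110 105 146 210 212 216 218 197 133 109 110 107 108 111
  106]
 [111 108 107 106 109 119 162 211 212 215 216 210 196 145 112 105 109 108
  107]
 [109 111 112 107 115 175 204 207 214 208 211 213 216 204 153 110 109 113
  109]
 [108 109 109 108 154 203 209 200 200 196 200 202 215 218 202 126 106 110
  110]
 [107 113 110 116 189 210 206 200 186 167 190 205 211 217 215 159 106 109
  111]
 [108 110 110 129 200 213 202 198 145 116 141 205 209 213 217 189 103 109
  107]
 [110 111 111 142 210 209 205 205 147 109 137 208 205 207 217 192 108 106
  109]
 [106 109 110 127 205 211 206 214 197 168 201 224 198 213 218 181 105 109
  112]
 [108 110 105 109 185 214 212 219 224 222 226 222 209 215 216 149 103 110
  111]
 [108 111 109  99 143 208 212 214 215 212 208 210 217 219 191 103 107 109
  110]
 [108 113 110 106 106 166 209 215 215 215 216 216 218 200 126  98 106 108
  111]
 [107 110 111 109 104 104 158 196 206 217 216 205 174 123  95 110 105 110
  111]
 [108 104 108 110 108 105  97 107 137 154 148 116  93 107 109 108 110 108
  111]
 [109 109 107 109 108 109 108 104  99  97  97 103 108 107 113 109 105 108
  111]]
(7, 0, 24, 29)
```

```bash
python3 -c "
from h import *
go([.5333,.0834,.085],109.4)"
```

```text
row [0.0342, 0.1091, 0.0003] [-0.0018, -0.0001, -0.3866] yaw now 87.25
```

```bash
python3 -m jog '[[1,0.006,0.02,0,0,0,-0.07],[1,0.012,0.04,0,0,0,-0.14],[1,0.018,0.06,0,0,0,-0.21],[1,0.024,0.08,0,0,0,-0.28],[1,0.030,0.096,0,0,0,-0.34],[1,0.034,0.109,0,0,0,-0.387],[1,0.034,0.109,0,0,0,-0.387],[1,0.034,0.109,0,0,0,-0.387]]' 120
python3 - <<'E'
from h import *
f,K,T,fi=snap('top');a=cv2.resize(f[140:240,150:290],(784,560),interpolation=cv2.INTER_CUBIC)
cv2.imwrite('pics/c3.png',a[...,::-1])
o=[.5595,-.0083];y=np.radians(-85.6)
P=[[*wf(o,y,q),.094] for q in([0,0],[.021,.012],[-.016,.012],[-.037,-.009])]+[[*o,.0365]]
print(((proj(P,K,T,fi)+.4-[150,140])*5.6).round())
E
```

```text
time: 4.85
eef_pos: [0.5334, 0.0832, 0.0854]
ee_rot: [0.578, 0.816, -0.001, -0.001]
wrist_force: [-0.7, -0.4, -3.0]
grip_width: 0.167
finger_force: 118.1
[[378. 281.]
 [439. 240.]
 [328. 250.]
 [269. 318.]
 [390. 310.]]
```

View pics/c3.png

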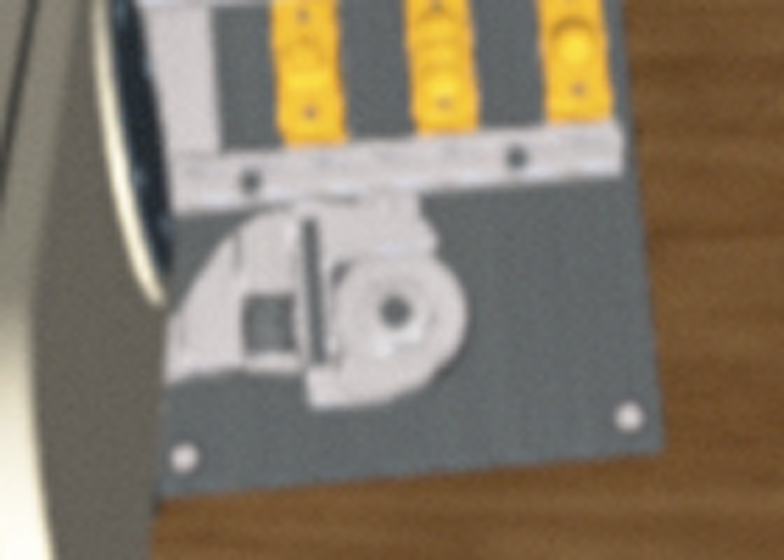

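The stud shows at (396,311), 6 px right of the prediction, and the fixed jaw's tip at (437,245), about 5 px low. So I shift the wrench about 5 mm in +x to centre the nut in the open gap, then lower it.

```bash
python3 -m jog '[[1,-0.0026,0.0044,0,0,0,0],[1,-0.0026,0.0044,0,0,0,0],[1,-0.0026,0.0044,0.015,0,0,0],[1,-0.0026,0.0044,0.03,0,0,0],[1,-0.0026,0.0044,0.036,0,0,0],[1,-0.0026,0.0044,0.042,0,0,0],[1,-0.0026,0.0044,0.047,0,0,0],[1,-0.0026,0.0044,0.047,0,0,0]]' 120
python3 -m jog '[[1,0,0,0.005,0,0,0],[1,0,0,0.009,0,0,0],[1,0,0,0.013,0,0,0],[1,0,0,0.013,0,0,0]]' 120
python3 - <<'E'
from h import *
f,K,T,fi=snap('top');a=cv2.resize(f[140:240,150:290],(392,280),interpolation=cv2.INTER_CUBIC)
f,K,T,fi=snap('scene');b=cv2.resize(f[160:240,180:330],(400,213),interpolation=cv2.INTER_CUBIC)
cv2.imwrite('pics/c4.png',np.vstack([a,cv2.resize(b,(392,209))])[...,::-1])
E
```

```text
time: 5.57
eef_pos: [0.5384, 0.0821, 0.0387]
ee_rot: [0.578, 0.816, -0.0, -0.0]
wrist_force: [-0.1, 0.3, -3.8]
grip_width: 0.168
finger_force: 118.2
time: 5.9
eef_pos: [0.5384, 0.0821, 0.0257]
ee_rot: [0.578, 0.816, -0.0, -0.0]
wrist_force: [-1.1, 0.0, -3.2]
grip_width: 0.165
finger_force: 118.2
```

View pics/c4.png

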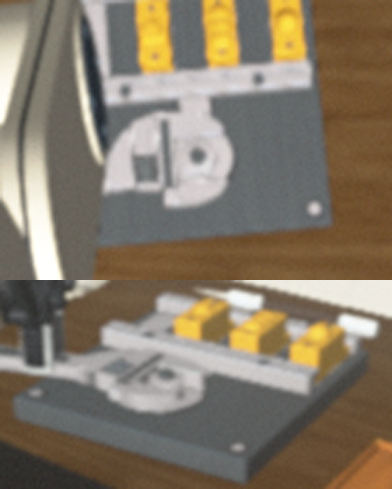

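The jaws surround the nut (stud at crop (199,156), mouth around it) with no contact force. I lower it fully, then draw the fixed jaw against the nut.

```bash
python3 -m jog '[[1,0,0,0.002,0,0,0],[1,0,0,0.003,0,0,0],[1,0,0,0.003,0,0,0]]' 120
python3 -m jog '[[1,0.0005,-0.002,0,0,0,0],[1,0.0005,-0.002,0,0,0,0]]'
python3 -m jog '[[1,0.0004,-0.0015,0,0,0,0],[1,0.0004,-0.0015,0,0,0,0]]'
```

```text
time: 6.25
eef_pos: [0.5391, 0.0823, 0.0234]
ee_rot: [0.578, 0.816, 0.0, 0.0]
wrist_force: [0.7, 0.7, -2.7]
grip_width: 0.172
finger_force: 118.4
time: 6.42
eef_pos: [0.5367, 0.082, 0.0235]
ee_rot: [0.578, 0.816, 0.0, 0.0]
wrist_force: [0.4, -0.0, -2.3]
grip_width: 0.162
finger_force: 118.4
time: 6.58
eef_pos: [0.5351, 0.0818, 0.0235]
ee_rot: [0.578, 0.816, 0.0, 0.0]
wrist_force: [0.4, 1.8, -2.5]
grip_width: 0.171
finger_force: 118.4
```

```bash
python3 -m jog '[[1,0.0003,-0.001,0.0015,0,0,0],[1,0.0003,-0.001,0.0015,0,0,0]]'
python3 -m jog '[[1,0.0003,-0.001,0,0,0,0],[1,0.0003,-0.001,0,0,0,0]]'
python3 -m jog '[[1,0.0003,-0.001,0,0,0,0],[1,0.0003,-0.001,0,0,0,0]]'
```

```text
time: 6.75
eef_pos: [0.5351, 0.082, 0.0226]
ee_rot: [0.578, 0.816, 0.001, 0.001]
wrist_force: [0.9, -0.8, 6.9]
grip_width: 0.167
finger_force: 119.5
time: 6.92
eef_pos: [0.535, 0.0819, 0.0228]
ee_rot: [0.578, 0.816, 0.001, 0.002]
wrist_force: [3.6, -0.8, 4.8]
grip_width: 0.166
finger_force: 119.3
time: 7.08
eef_pos: [0.5346, 0.0819, 0.0228]
ee_rot: [0.578, 0.816, 0.002, 0.002]
wrist_force: [5.6, -0.4, 5.6]
grip_width: 0.165
finger_force: 119.4
```

```bash
python3 -m jog '[[0.4,0,0.001,-0.001,0,0,0],[0.0,0,0.001,-0.001,0,0,0],[-0.3,0,0.001,-0.001,0,0,0],[-0.3,0,0.001,-0.001,0,0,0],[-0.3,0,0.001,-0.02,0,0,0],[-0.3,0,0.001,-0.05,0,0,0],[-0.3,0,0.001,-0.09,0,0,0.1],[-0.3,0,0.001,-0.12,0,0,0.2],[-0.3,0,0.001,-0.14,0,0,0.26],[-0.3,0,0.001,-0.14,0,0,0.26]]' 30
python3 - <<'E'
from h import *
f,K,T,fi=snap('wrist')
o=[.5608,-.0098];y=np.radians(-85.6)
P=[[*wf(o,y,q),z] for q,z in(([0,0],.0365),([.021,.012],.031),([-.037,-.009],.0346),([-.16,-.037],.03))]
pr=proj(P,K,T,fi);print(pr.round(1))
c=pr[2].astype(int);x0,y0=c[0]-100,c[1]-110;print(x0,y0)
g=f[max(y0,0):y0+200,x0:x0+200];g=cv2.resize(g,None,fx=3,fy=3,interpolation=cv2.INTER_CUBIC);cv2.imwrite('pics/c5.png',g[...,::-1])
E
```

```text
time: 7.92
eef_pos: [0.5352, 0.0824, 0.166]
ee_rot: [0.68, 0.733, 0.003, 0.002]
wrist_force: [0.9, 1.0, -0.4]
grip_width: 0.651
finger_force: 0.0
[[269.9 269.2]
 [280.  282.4]
 [261.7 237.2]
 [232.2 112.7]]
161 127
```

View pics/c5.png

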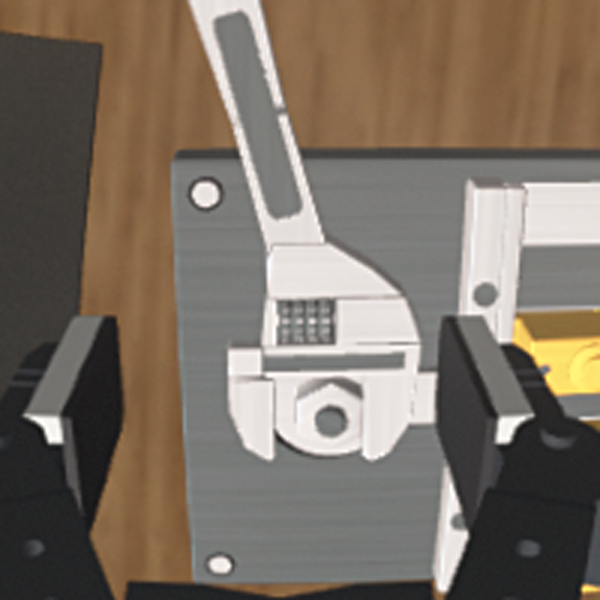

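The worm is at crop (307,321), the stud at (331,421), and the fixed jaw lies against the nut.

Run:
```python
from h import *
f,K,T,fi=snap('wrist')
a,b=cast([263,233.7],K,T,fi,.0346),cast([271,267],K,T,fi,.0365);print(a,b)
y=np.radians(-85.6);w=a[0,:2]
for k,z in((-.008,.06),(-.008,.037)): go([*wf(w,y,[k,0]),z],94.4)
```

```text
[[0.54835597 0.03117836 0.0346    ]] [[ 0.56014563 -0.00584057  0.0365    ]]
row [-0.044, 0.0113, 0.1022] [0.0007, -0.0001, 0.0033] yaw now 94.59
row [-0.044, 0.0113, 0.1252] [0.0007, -0.0001, 0.0033] yaw now 94.59
```

```bash
python3 -m jog '[[1,-0.022,0.006,0.03,0,0,0],[1,-0.045,0.0113,0.06,0,0,0],[1,-0.045,0.0113,0.09,0,0,0],[1,-0.045,0.0113,0.11,0,0,0],[1,-0.045,0.0113,0.12,0,0,0],[1,-0.045,0.0113,0.125,0,0,0],[1,-0.045,0.0113,0.128,0,0,0],[1,-0.045,0.0113,0.130,0,0,0],[1,-0.045,0.0113,0.130,0,0,0]]' 60
```

```text
time: 8.77
eef_pos: [0.5457, 0.0391, 0.0328]
ee_rot: [0.678, 0.735, -0.001, -0.002]
wrist_force: [-9.5, 5.4, 14.6]
grip_width: 0.004
finger_force: 7.4
```

```bash
python3 -m jog '[[1,0,0,0.001,0,0,0],[1,0,0,0.001,0,0,0]]'; python3 -m jog '[[1,0,0,0.001,0,0,0],[1,0,0,0.001,0,0,0]]'
```

```text
time: 8.93
eef_pos: [0.5457, 0.0393, 0.0324]
ee_rot: [0.678, 0.735, -0.001, -0.002]
wrist_force: [-11.5, 5.8, 20.1]
grip_width: 0.002
finger_force: 10.3
time: 9.1
eef_pos: [0.5456, 0.0399, 0.032]
ee_rot: [0.679, 0.735, -0.001, -0.002]
wrist_force: [-12.2, 9.9, 25.0]
grip_width: -0.0
finger_force: 13.3
```

```bash
python3 -m jog '[[1,0,0,-0.002,0,0,0],[1,-0.004,0,-0.002,0,0,0],[1,-0.004,0,-0.002,0,0,0]]'; python3 -m jog '[[1,-0.003,0,0,0,0,0],[1,-0.003,0,0,0,0,0]]'
```

```text
time: 9.35
eef_pos: [0.5475, 0.0354, 0.0339]
ee_rot: [0.678, 0.735, 0.0, -0.001]
wrist_force: [-7.2, 7.0, 19.6]
grip_width: 0.001
finger_force: 9.7
time: 9.52
eef_pos: [0.5478, 0.032, 0.0341]
ee_rot: [0.678, 0.735, -0.0, -0.001]
wrist_force: [-7.9, 3.1, 22.4]
grip_width: 0.003
finger_force: 10.9
```

```bash
python3 -m jog '[[1,-0.003,0,-0.0013,0,0,0],[1,-0.006,0,-0.0013,0,0,0]]'; python3 -m jog '[[1,-0.004,0,0,0,0,0],[1,-0.007,0,0,0,0,0]]'
python3 - <<'E'
from h import *
f,K,T,fi=snap('top');a=cv2.resize(f[140:240,150:290],(700,500),interpolation=cv2.INTER_CUBIC)
cv2.imwrite('pics/c6.png',a[...,::-1])
E
```

```text
time: 9.68
eef_pos: [0.5494, 0.0257, 0.0345]
ee_rot: [0.678, 0.735, 0.001, 0.001]
wrist_force: [-2.2, 2.8, 5.8]
grip_width: -0.002
finger_force: 3.0
time: 9.85
eef_pos: [0.5501, 0.0186, 0.0343]
ee_rot: [0.678, 0.735, 0.001, 0.0]
wrist_force: [-2.3, 2.8, 8.8]
grip_width: -0.002
finger_force: 3.8
```

View pics/c6.png

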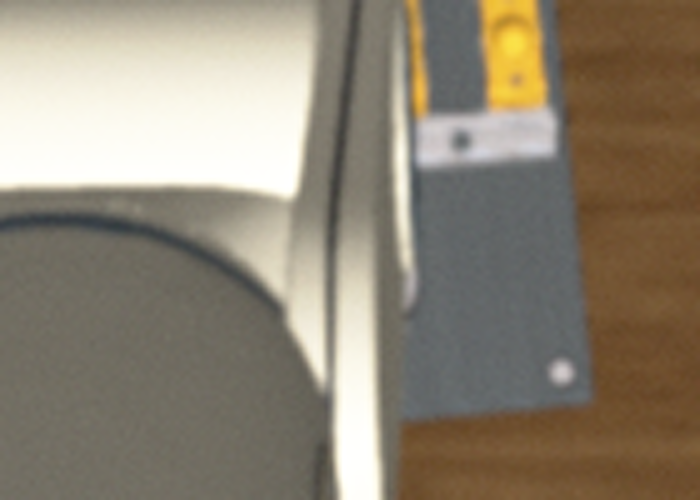

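Occluded from above; I'll judge by forces. The stroke rolled smoothly at about 3 N of drag; more strokes follow.

```bash
python3 -m jog '[[1,0,0,-0.01,0,0,0],[1,0.018,0,-0.01,0,0,0],[1,0.018,0,-0.003,0,0,0],[1,0.018,0,0.0003,0,0,0],[1,0.018,0,0.0003,0,0,0],[1,0.015,0,0.0003,0,0,0],[1,0.012,0,0.0003,0,0,0],[1,0.009,0,0.0003,0,0,0]]'
python3 -m jog '[[1,-0.003,0,0,0,0,0],[1,-0.006,0,0,0,0,0],[1,-0.009,0,0,0,0,0]]'
python3 -m jog '[[1,0,0,-0.01,0,0,0],[1,0.018,0,-0.01,0,0,0],[1,0.018,0,-0.003,0,0,0],[1,0.018,0,0.0003,0,0,0],[1,0.018,0,0.0003,0,0,0],[1,0.015,0,0.0003,0,0,0],[1,0.012,0,0.0003,0,0,0],[1,0.009,0,0.0003,0,0,0]]'
python3 -m jog '[[1,-0.003,0,0,0,0,0],[1,-0.006,0,0,0,0,0],[1,-0.009,0,0,0,0,0]]'
```

```text
time: 10.57
eef_pos: [0.5496, 0.0274, 0.0342]
ee_rot: [0.679, 0.735, 0.001, 0.0]
wrist_force: [-2.5, 4.6, 18.6]
grip_width: 0.004
finger_force: 9.0
time: 10.82
eef_pos: [0.5504, 0.0181, 0.0341]
ee_rot: [0.679, 0.735, 0.001, 0.001]
wrist_force: [-0.6, 2.8, 10.6]
grip_width: 0.002
finger_force: 5.2
time: 11.48
eef_pos: [0.5494, 0.0274, 0.0341]
ee_rot: [0.678, 0.735, 0.001, 0.0]
wrist_force: [-4.6, 5.4, 24.4]
grip_width: -0.0
finger_force: 12.1
time: 11.73
eef_pos: [0.5501, 0.018, 0.0339]
ee_rot: [0.679, 0.735, 0.001, 0.0]
wrist_force: [-1.6, 1.9, 14.9]
grip_width: -0.001
finger_force: 7.2
```

```bash
python3 -m jog '[[1,0,0,-0.01,0,0,0],[1,0.018,0,-0.01,0,0,0],[1,0.018,0,-0.003,0,0,0],[1,0.018,0,-0.0004,0,0,0],[1,0.018,0,-0.0004,0,0,0],[1,0.015,0,-0.0004,0,0,0],[1,0.012,0,-0.0004,0,0,0],[1,0.009,0,-0.0004,0,0,0],[1,0.006,0,-0.0004,0,0,0],[1,0.003,0,-0.0004,0,0,0],[1,0,0,-0.0004,0,0,0]]'
python3 -m jog '[[1,0,0,-0.02,0,0,0],[0,0.03,-0.006,-0.06,0,0,0],[-0.3,0.06,-0.0125,-0.1,0,0,0],[-0.3,0.0643,-0.0125,-0.131,0,0,0],[-0.3,0.0643,-0.0125,-0.131,0,0,0],[-0.3,0.0643,-0.0125,-0.131,0,0,0]]'
python3 - <<'E'
from h import *
f,K,T,fi=snap('wrist','w7.png')
g=cv2.cvtColor(f,cv2.COLOR_RGB2GRAY)
g0=cv2.cvtColor(cv2.resize(cv2.imread('pics/c5.png'),(200,200),interpolation=cv2.INTER_AREA),cv2.COLOR_BGR2GRAY)
for y in (262,266,270,274,278): print(y,g[y,230:302]//10);print('  0',g0[y-127,230-161:302-161]//10)
E
```

```text
time: 12.65
eef_pos: [0.5496, 0.0183, 0.034]
ee_rot: [0.679, 0.734, 0.0, -0.0]
wrist_force: [-3.6, 6.2, 16.6]
grip_width: -0.0
finger_force: 8.2
time: 13.15
eef_pos: [0.5333, 0.0817, 0.1659]
ee_rot: [0.678, 0.735, 0.002, 0.002]
wrist_force: [0.4, 0.1, 0.5]
grip_width: 0.649
finger_force: 0.0
262 [12 12 12 12 12 12 12 12 12 12 12 12 12 12 11 11 14 22 23 22 22 23 23 23
 23 22 22 22 22 22 22 23 24 23 23 23 23 23 23 19 12 10  7  7  8 10 16 21
 23 22 22 22 22 20 22 23 22 22 22 22 23 23 23 22 23 22 23 23 23 22 20 23]
  0 [12 12 12 12 12 11 12 17 22 22 22 23 23 23 23 23 22 22 22 22 23 23 18 22
 23 23 23 23 22 21 24 24 23 23 23 23 23 23 20 16 12 12 14 15 18 21 22 22
 22 22 22 21 22 23 22 22 22 22 23 23 23 22 22 22 23 23 23 22 21 23 23 23]
266 [12 12 12 12 12 12 12 12 12 12 12 12 12 12 12 12 11 14 22 22 22 23 23 23
 23 22 22 22 22 22 22 22 24 24 24 23 23 18 12 12 12 12 12 12 12 12 11  9
 17 23 22 22 20 20 22 23 22 22 23 22 23 23 22 22 22 22 23 23 22 21 23 23]
  0 [12 12 12 12 12 12 11 12 16 21 22 23 23 23 23 23 22 22 22 22 23 22 18 22
 23 23 23 23 22 21 24 24 24 24 24 21 13 12 12 12 12 12 12 
[... 732 characters left out ...]
 22 19 12 11 11 12 12 12 12]
  0 [12 12 12 12 12 12 12 12 12 11 11 13 21 24 23 23 22 22 22 22 23 23 15  9
  6  5 10 16 21 23 23 23 23 23 23 23 23 23 23 23 23 23 23 23 22 22 22 22
 23 23 23 22 23 23 22 22 22 22 23 23 23 22 21 14 11 11 12 12 12 12 12 12]
278 [12 12 12 12 12 12 12 12 12 12 12 12 12 12 12 12 12 12 12 12 12 12 11 11
 12 15 20 23 23 23 23 15 11 10  9  8  7  8 11 12 13 13 13 13 12 12 11 10
 11 11 11 11 14 25 24 23 22 23 23 23 21 16 12 11 12 12 12 12 12 12 12 12]
  0 [12 12 12 12 12 12 12 12 12 12 12 12 11 11 11 13 16 20 22 23 23 23 17 12
 11 12 12 12 12 11  9  8  8  8 10 13 15 15 16 17 17 17 17 17 16 14 13 11
 11 11 11 16 24 24 23 23 23 23 24 18 13 12 12 12 12 12 12 12 12 12 12 12]
```

Run:
```python
from h import *
f,K,T,fi=snap('wrist')
g=cv2.cvtColor(f,cv2.COLOR_RGB2GRAY).astype(float)
for y in range(276,282):
    r=g[y,240:300];th=175
    b=(r>th).astype(int);d=np.diff(b)
    xs=[240+i+(th-r[i])/(r[i+1]-r[i]) for i in np.where(d)[0]]
    p=cast([[x,y] for x in xs],K,T,fi,.031);print(y,np.round(xs,1),(p[:,:2]@[.997,.077]*1e3).round(1))
```

```text
276 [253.  262.6 263.7 295. ] [537.  547.4 548.6 582.8]
277 [254.6 262.4 266.1 281.2 283.9 294.3] [538.7 547.2 551.2 567.7 570.7 582.2]
278 [256.4 262.5 271.9 274.8 284.1 293.4] [540.7 547.3 557.6 560.8 571.  581.3]
279 [257.7 262.5 284.1 291.6] [542.1 547.4 571.  579.3]
280 [259.2 261.4 285.2 289.6] [543.7 546.2 572.3 577.2]
281 [286.1 287.9] [573.4 575.4]
```

Jaw gap measures 23.7 mm: snug. Next, locate the handle for the re-grip.

Run:
```python
from h import *
f,K,T,fi=snap('wrist');g=cv2.cvtColor(f,cv2.COLOR_RGB2GRAY).astype(float)
print(proj([.535,.082,.03],K,T,fi))
hsv=cv2.cvtColor(f,cv2.COLOR_RGB2HSV)
for y in range(150,204,6):
    r=f[y,200:280].astype(int);m=(r[:,0]>185)&(abs(r[:,0]-r[:,2])<25);x=np.where(m)[0]+200
    if len(x)<2: print(y,x);continue
    p=cast([[x.min()-.5,y],[x.max()+.5,y]],K,T,fi,.030);print(y,x.min(),x.max(),p[:,:2].round(4).tolist(),p.mean(0)[:2].round(4))
```

```text
[[257.42813385 181.15678195]]
150 240 259 [[0.5159, 0.1106], [0.5344, 0.1121]] [0.5252 0.1113]
156 242 261 [[0.5181, 0.1051], [0.5368, 0.1066]] [0.5275 0.1058]
162 244 246 [[0.5204, 0.0995], [0.5232, 0.0997]] [0.5218 0.0996]
168 246 263 [[0.5227, 0.0939], [0.5397, 0.0953]] [0.5312 0.0946]
174 247 265 [[0.5241, 0.0882], [0.5421, 0.0896]] [0.5331 0.0889]
180 249 267 [[0.5264, 0.0825], [0.5445, 0.0839]] [0.5355 0.0832]
186 250 269 [[0.5278, 0.0766], [0.547, 0.0782]] [0.5374 0.0774]
192 230 270 [[0.509, 0.0691], [0.5485, 0.0723]] [0.5287 0.0707]
198 253 272 [[0.5316, 0.0648], [0.551, 0.0664]] [0.5413 0.0656]
```

```bash
python3 -c "
from h import *
go([.5357,.082,.0237],109.4)"
```

```text
row [0.0013, 0.0054, 0.1384] [-0.003, -0.0, -0.2599] yaw now 94.51
```

```bash
python3 -m jog '[[-0.3,0.0013,0.0054,0.03,-0.003,0,-0.1],[-0.3,0.0013,0.0054,0.06,-0.003,0,-0.2],[-0.3,0.0013,0.0054,0.09,-0.003,0,-0.26],[-0.3,0.0013,0.0054,0.115,-0.003,0,-0.26],[-0.3,0.0013,0.0054,0.13,-0.003,0,-0.26],[-0.3,0.0013,0.0054,0.135,-0.003,0,-0.26],[-0.3,0.0013,0.0054,0.138,-0.003,0,-0.26],[-0.3,0.0013,0.0054,0.138,-0.003,0,-0.26]]' 60
python3 -m jog '[[0.2,0,0,0,0,0,0],[0.5,0,0,0,0,0,0],[1,0,0,0,0,0,0],[1,0,0,0,0,0,0],[1,0,0,0,0,0,0],[1,0,0,0,0,0,0],[1,0,0,0,0,0,0]]' 60
python3 - <<'E'
from h import *
s=status.get_state();R0=R.from_quat(s['ee_rot']).as_matrix();N=np.array([.5608,-.0098,s['eef_pos'][2]])
p=R0.T@(N-s['eef_pos']);print(p)
for t in np.arange(.1,1.06,.1): print(round(t,2),(p-R.from_rotvec([0,0,-t]).apply(p)).round(4).tolist())
E
```

```text
time: 13.97
eef_pos: [0.5365, 0.0824, 0.0248]
ee_rot: [0.578, 0.816, 0.0, 0.0]
wrist_force: [0.6, 0.1, 0.1]
grip_width: 0.648
finger_force: 0.0
time: 14.55
eef_pos: [0.5366, 0.0828, 0.0271]
ee_rot: [0.578, 0.816, 0.001, 0.001]
wrist_force: [-4.2, -1.8, 7.4]
grip_width: 0.183
finger_force: 58.5
[-9.53843859e-02 -7.98620506e-03  1.74747945e-05]
0.1 [0.0003, -0.0096, 0.0]
0.2 [-0.0003, -0.0191, 0.0]
0.3 [-0.0019, -0.0285, 0.0]
0.4 [-0.0044, -0.0378, 0.0]
0.5 [-0.0078, -0.0467, 0.0]
0.6 [-0.0122, -0.0553, 0.0]
0.7 [-0.0173, -0.0633, 0.0]
0.8 [-0.0232, -0.0708, 0.0]
0.9 [-0.0298, -0.0777, 0.0]
1.0 [-0.0371, -0.0839, 0.0]
```

```bash
python3 -m jog '[[1,0.0003,-0.0048,-0.001,0,0,0.05],[1,0.0003,-0.0096,-0.001,0,0,0.1],[1,0,-0.0144,-0.001,0,0,0.15],[1,-0.0003,-0.0191,-0.001,0,0,0.2],[1,-0.001,-0.0238,-0.001,0,0,0.25],[1,-0.0019,-0.0285,-0.001,0,0,0.3]]' 60
```

```text
time: 15.05
eef_pos: [0.5226, 0.0778, 0.0307]
ee_rot: [0.692, 0.722, 0.012, 0.008]
wrist_force: [22.4, 51.6, -3.1]
grip_width: 0.184
finger_force: 133.6
```

I mistyped the turn's sign (it must be negative about the tool's z). Undoing it at once.

```bash
python3 -m jog '[[1,0.002,0.0093,0,0,0,-0.1],[1,0.0055,0.0184,0,0,0,-0.2],[1,0.0102,0.0267,0.001,0,0,-0.3],[1,0.0102,0.0267,0.001,0,0,-0.3]]' 60
python3 - <<'E'
from h import *
for n in('top','scene'): snap(n,n+'8.png')
a=cv2.imread('pics/top8.png')[140:240,150:290];b=cv2.imread('pics/scene8.png')[160:240,180:330]
cv2.imwrite('pics/c8.png',np.vstack([cv2.resize(a,(420,300),interpolation=2),cv2.resize(b,(420,224),interpolation=2)]))
E
```

```text
time: 15.38
eef_pos: [0.539, 0.0823, 0.0271]
ee_rot: [0.575, 0.818, 0.001, 0.002]
wrist_force: [0.3, -10.5, 5.1]
grip_width: 0.176
finger_force: 65.9
```

View pics/c8.png

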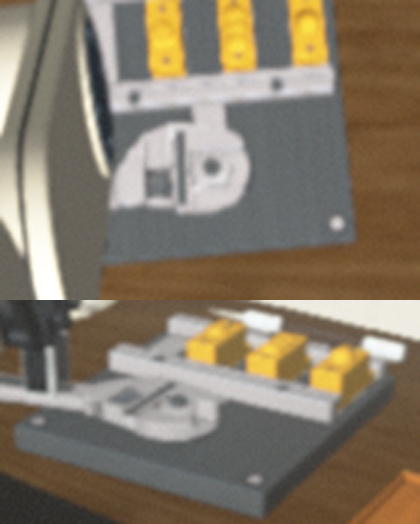

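The wrench still lies flat with the nut (crop (212,167)) in its jaws, and the clamp is shut. I relax and renew the grip, then turn the right way.

```bash
python3 -m jog '[[0.2,0,0,0,0,0,0],[0.2,0,0,0,0,0,0],[0.2,0,0,0,0,0,0],[1,0,0,0,0,0,0],[1,0,0,0,0,0,0],[1,0,0,0,0,0,0],[1,0,0,0,0,0,0]]' 60
python3 -m jog '[[1,0.0003,-0.0048,-0.001,0,0,-0.05],[1,0.0003,-0.0096,-0.001,0,0,-0.1],[1,0,-0.0144,-0.001,0,0,-0.15],[1,-0.0003,-0.0191,-0.001,0,0,-0.2],[1,-0.001,-0.0238,-0.001,0,0,-0.25],[1,-0.0019,-0.0285,-0.001,0,0,-0.3]]' 60
```

```text
time: 16.07
eef_pos: [0.5374, 0.0832, 0.0264]
ee_rot: [0.578, 0.816, 0.001, 0.001]
wrist_force: [-1.8, 0.5, 5.9]
grip_width: 0.18
finger_force: 58.4
time: 16.57
eef_pos: [0.511, 0.0719, 0.0268]
ee_rot: [0.448, 0.894, 0.001, 0.001]
wrist_force: [1.2, 1.0, -2.1]
grip_width: 0.187
finger_force: 58.6
```

```bash
python3 -m jog '[[1,0.0003,-0.0048,0,0,0,-0.05],[1,0.0003,-0.0096,0,0,0,-0.1],[1,0,-0.0144,0,0,0,-0.15],[1,-0.0003,-0.0191,0,0,0,-0.2],[1,-0.001,-0.0238,0,0,0,-0.25],[1,-0.0019,-0.0285,0,0,0,-0.3],[1,-0.003,-0.0332,0,0,0,-0.35],[1,-0.0044,-0.0378,0,0,0,-0.4],[1,-0.006,-0.0423,0,0,0,-0.45],[1,-0.0078,-0.0467,0,0,0,-0.5],[1,-0.01,-0.051,0,0,0,-0.55],[1,-0.0122,-0.0553,0,0,0,-0.6],[1,-0.0147,-0.0593,0,0,0,-0.65],[1,-0.0147,-0.0593,0,0,0,-0.65]]' 60
python3 -m jog '[[1,0.0003,-0.0048,0,0,0,-0.05],[1,0.0003,-0.0065,0,0,0,-0.07],[1,0.0003,-0.0065,0,0,0,-0.07],[1,0.0003,-0.0065,0,0,0,-0.07]]' 60
```

```text
time: 17.73
eef_pos: [0.4722, 0.0243, 0.0268]
ee_rot: [0.14, 0.99, 0.001, 0.002]
wrist_force: [-0.1, 0.3, -0.0]
grip_width: 0.183
finger_force: 58.6
time: 18.07
eef_pos: [0.4702, 0.0184, 0.0268]
ee_rot: [0.107, 0.994, 0.0, 0.002]
wrist_force: [0.5, -1.5, 1.0]
grip_width: 0.184
finger_force: 58.9
```

```bash
python3 -m jog '[[1,0.0003,-0.0038,0,0,0,-0.04],[1,0.0003,-0.0038,0,0,0,-0.04],[1,0.0003,-0.0038,0,0,0,-0.04]]' 60
python3 - <<'E'
from h import *
f0=cv2.imread('pics/top8.png');snap('top','top9.png');f1=cv2.imread('pics/top9.png')
for f in(f0,f1): print([cv2.cvtColor(f,cv2.COLOR_BGR2GRAY)[160:190,c].tolist() for c in(241,)])
E
```

```text
time: 18.32
eef_pos: [0.4692, 0.0148, 0.0268]
ee_rot: [0.087, 0.996, 0.0, 0.002]
wrist_force: [1.8, -0.4, 1.0]
grip_width: 0.18
finger_force: 58.8
[[103, 104, 130, 175, 198, 184, 151, 128, 121, 137, 169, 178, 159, 129, 111, 106, 102, 102, 104, 104, 104, 102, 104, 107, 105, 105, 104, 102, 104, 105]]
[[102, 100, 100, 102, 98, 99, 125, 173, 197, 190, 168, 145, 132, 147, 173, 179, 162, 134, 109, 101, 101, 101, 100, 101, 100, 99, 100, 101, 103, 100]]
```

```bash
python3 -m jog '[[1,0.0003,-0.0057,0,0,0,-0.06],[1,0.0003,-0.0057,0,0,0,-0.06],[1,0.0003,-0.0057,0,0,0,-0.06]]' 60
python3 - <<'E'
from h import *
snap('top','top10.png');f1=cv2.imread('pics/top10.png');f9=cv2.imread('pics/top9.png')
g=[cv2.cvtColor(cv2.imread(f'pics/top{i}.png'),cv2.COLOR_BGR2GRAY)[155:190,236:252].astype(np.float32) for i in(8,9,10)]
for a,b in((0,1),(1,2)): print(cv2.phaseCorrelate(g[a],g[b]))
E
```

```text
time: 18.62
eef_pos: [0.4686, 0.0094, 0.0268]
ee_rot: [0.057, 0.998, 0.001, 0.002]
wrist_force: [3.4, 2.1, -0.8]
grip_width: 0.183
finger_force: 58.6
((-0.5971516993098192, 0.7642944704925974), 0.3153521480659644)
((0.055369359728634215, -0.00034499563154000157), 0.995757510057754)
```

The clamp bar moved back about 8 mm and no longer moves: the stop is reached. Lift the wrench off and carry it to the mat.

```bash
python3 -m jog '[[1,-0.0007,0.0057,0,0,0,0.06],[1,-0.0007,0.0057,0,0,0,0.06],[1,-0.0007,0.0057,-0.006,0,0,0.06],[1,-0.0007,0.0057,-0.015,0,0,0.06],[1,-0.0007,0.0057,-0.03,0,0,0.06],[1,-0.0007,0.0057,-0.05,0,0,0.06],[1,-0.0007,0.0057,-0.07,0,0,0.06],[1,-0.0007,0.0057,-0.07,0,0,0.06]]' 100
python3 - <<'E'
from h import *
f,K,T,fi=snap('top','top11.png')
print(cast(np.array([410,197])/6+[140,235],K,T,fi,.003))
go([.424,.0545,.09],87.2)
g=[cv2.cvtColor(cv2.imread(f'pics/top{i}.png'),cv2.COLOR_BGR2GRAY)[160:185,241].tolist() for i in(0,8,10,11)];print(*g,sep='\n')
E
```

```text
time: 19.33
eef_pos: [0.4694, 0.0147, 0.0994]
ee_rot: [0.085, 0.996, 0.001, 0.003]
wrist_force: [1.0, 0.4, -3.5]
grip_width: 0.152
finger_force: 106.1
[[0.4174774  0.01560587 0.003     ]]
row [0.051, 0.0316, 0.0078] [0.0043, 0.0026, 1.4486] yaw now 170.2
[104, 107, 129, 180, 202, 190, 158, 131, 122, 141, 172, 182, 165, 134, 113, 106, 105, 110, 108, 106, 108, 102, 107, 105, 108]
[103, 104, 130, 175, 198, 184, 151, 128, 121, 137, 169, 178, 159, 129, 111, 106, 102, 102, 104, 104, 104, 102, 104, 107, 105]
[100, 98, 101, 103, 98, 100, 124, 170, 194, 189, 168, 146, 131, 144, 173, 180, 161, 130, 109, 106, 102, 99, 101, 101, 102]
[95, 98, 98, 96, 95, 96, 120, 163, 189, 182, 163, 138, 125, 142, 167, 175, 156, 126, 103, 95, 98, 97, 99, 96, 97]
```

```bash
python3 -m jog '[[1,0.004,0.003,0,0,0,0.12],[1,0.008,0.006,0,0,0,0.24],[1,0.012,0.008,0,0,0,0.36],[1,0.016,0.011,0,0,0,0.48],[1,0.02,0.013,0,0,0,0.6],[1,0.025,0.016,0,0,0,0.72],[1,0.03,0.018,0,0,0,0.84],[1,0.034,0.021,0,0,0,0.96],[1,0.038,0.024,0,0,0,1.08],[1,0.042,0.026,0,0,0,1.2],[1,0.046,0.029,0,0,0,1.32],[1,0.051,0.0316,0,0.004,0.002,1.44],[1,0.051,0.0316,0.03,0.004,0.002,1.449],[1,0.051,0.0316,0.06,0.004,0.002,1.449],[1,0.051,0.0316,0.068,0.004,0.002,1.449],[1,0.051,0.0316,0.074,0.004,0.002,1.449],[1,0.051,0.0316,0.078,0.004,0.002,1.449],[1,0.051,0.0316,0.082,0.004,0.002,1.449]]' 100
```

```text
time: 20.88
eef_pos: [0.4243, 0.0546, 0.0146]
ee_rot: [0.725, 0.689, -0.0, -0.0]
wrist_force: [-0.4, 0.4, -2.3]
grip_width: 0.152
finger_force: 106.2
```

```bash
python3 -m jog '[[1,0,0,0.002,0,0,0],[1,0,0,0.003,0,0,0],[1,0,0,0.003,0,0,0]]'; python3 -m jog '[[0.5,0,0,0,0,0,0],[0.1,0,0,0,0,0,0],[-0.2,0,0,0,0,0,0],[-0.3,0,0,0,0,0,0],[-0.3,0,0,-0.02,0,0,0],[-0.3,0,0,-0.06,0,0,0],[-0.3,0,0,-0.1,0,0,0],[-0.3,0,0,-0.14,0,0,0],[-0.3,0,0,-0.18,0,0,0],[-0.3,0,0,-0.18,0,0,0]]' 60
python3 - <<'E'
from h import *
f,K,T,fi=snap('wrist','w12.png')
g=cv2.cvtColor(f,cv2.COLOR_RGB2HSV)
m=((g[...,0]>15)&(g[...,0]<32)&(g[...,1]>150)&(g[...,2]>170)).astype(np.uint8);m[:,:330]=0
n,l,st,c=cv2.connectedComponentsWithStats(m)
for i in range(1,n):
    if st[i,4]>60: print(st[i],c[i],cast(c[i],K,T,fi,.045)[0].round(4))
E
```

```text
time: 21.13
eef_pos: [0.4246, 0.0547, 0.0121]
ee_rot: [0.725, 0.689, -0.0, 0.0]
wrist_force: [-1.0, 1.1, -2.0]
grip_width: 0.158
finger_force: 106.9
time: 21.97
eef_pos: [0.4286, 0.0551, 0.1985]
ee_rot: [0.725, 0.689, 0.004, 0.004]
wrist_force: [1.7, -0.2, -0.2]
grip_width: 0.652
finger_force: 0.0
[409 186  42  21 626] [429.13578275 195.20607029] [0.6382 0.0245 0.045 ]
[406 222  42  20 578] [426.15051903 231.06574394] [ 0.6415 -0.0224  0.045 ]
[403 254  41  20 502] [422.45418327 263.49203187] [ 0.6455 -0.0695  0.045 ]
```

View pics/w12.png

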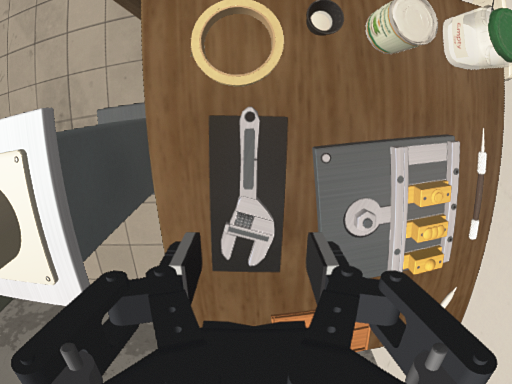

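The wrench lies on its mat around (248,200), clear of the gripper. The three dies at (428,195), (426,231) and (423,263) are free of the bar. Now the rightmost die.

```bash
python3 -c "
from h import *
go([.656,-.0746,.13],4.4)"
```

```text
row [-0.118, 0.2344, 0.0675] [0.006, -0.0069, 1.444] yaw now 87.14
```

```bash
python3 -m jog '[[0.25,-0.01,0.02,0,0,0,0.12],[0.25,-0.02,0.04,0,0,0,0.24],[0.25,-0.03,0.06,0,0,0,0.36],[0.25,-0.04,0.08,0.01,0,0,0.48],[0.25,-0.05,0.10,0.02,0,0,0.6],[0.25,-0.06,0.12,0.03,0,0,0.72],[0.25,-0.07,0.14,0.04,0,0,0.84],[0.25,-0.08,0.16,0.045,0.003,-0.003,0.96],[0.25,-0.09,0.18,0.05,0.004,-0.004,1.08],[0.25,-0.1,0.2,0.055,0.005,-0.005,1.2],[0.25,-0.11,0.22,0.06,0.006,-0.006,1.32],[0.25,-0.118,0.234,0.067,0.006,-0.007,1.44],[0.25,-0.118,0.234,0.067,0.006,-0.007,1.444],[0.25,-0.118,0.234,0.067,0.006,-0.007,1.444]]' 60
python3 - <<'E'
from h import *
go([.656,-.0746,.026],4.4)
f,K,T,fi=snap('wrist','w13.png')
g=cv2.cvtColor(f,cv2.COLOR_RGB2HSV)
m=((g[...,0]>15)&(g[...,0]<32)&(g[...,1]>150)&(g[...,2]>150)).astype(np.uint8)
n,l,st,c=cv2.connectedComponentsWithStats(m)
for i in range(1,n):
    if st[i,4]>80: print(st[i],c[i].round(1),cast(c[i],K,T,fi,.045)[0].round(4))
P=[[*wf([.6515,-.0028],np.radians(4.4),[a,y+b]),.044] for y in(-.072,-.024,.024) for a,b in((-.024,-.011),(.024,-.011),(.024,.011),(-.024,.011))]
pr=proj(P,K,T,fi);im=f.copy()
for k in range(3): cv2.polylines(im,[pr[4*k:4*k+4].round().astype(np.int32)],True,(255,0,0),1)
cv2.imwrite('pics/w13b.png',im[...,::-1])
E
```

```text
time: 23.18
eef_pos: [0.651, -0.0751, 0.1223]
ee_rot: [0.999, 0.039, -0.006, -0.0]
wrist_force: [0.1, 0.7, -0.1]
grip_width: 0.374
finger_force: 0.0
row [0.0062, -0.0, 0.0962] [-0.0005, 0.0128, 0.0015] yaw now 4.49
[122 161  37  56 139] [145.2 185.6] [0.6555 0.0125 0.045 ]
[177 160  34  57 143] [200.2 181.8] [ 0.662  -0.0328  0.045 ]
[181 169  22  37 188] [194.  180.4] [ 0.6627 -0.0279  0.045 ]
[241 179  24  17 237] [252.3 186.1] [ 0.6616 -0.0731  0.045 ]
```

View pics/w13b.png

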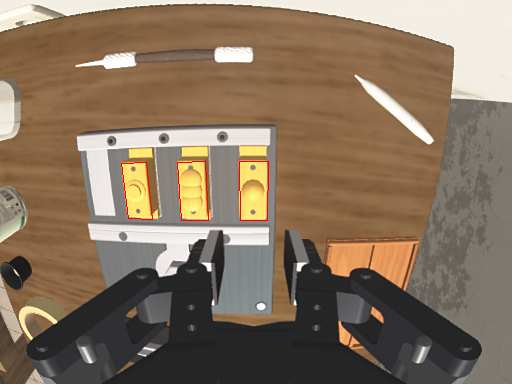

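The predicted die outlines (red) fall on the dies' tops, e.g. (253,190), and the fingers straddle the right one's line. Going down on it.

```bash
python3 -m jog '[[0.25,0.007,0,0.02,0,0.013,0],[0.25,0.007,0,0.045,0,0.013,0],[0.25,0.007,0,0.07,0,0.013,0],[0.25,0.007,0,0.085,0,0.013,0],[0.25,0.007,0,0.093,0,0.013,0],[0.25,0.007,0,0.096,0,0.013,0],[0.25,0.007,0,0.096,0,0.013,0]]' 60
python3 -m jog '[[0.5,0,0,0,0,0,0],[1,0,0,0,0,0,0],[1,0,0,0,0,0,0],[1,0,0,0,0,0,0],[1,0,0,0,0,0,0],[1,0,0,0,0,0,0]]' 70
python3 -m jog '[[1,0,0,-0.01,0,0,0],[1,0,0,-0.03,0,0,0],[1,0,0,-0.05,0,0,0],[1,0,0,-0.07,0,0,0],[1,0,0,-0.07,0,0,0]]' 70
python3 -c "
from h import *
go([.5616,-.2327,.09],3.2)"
```

```text
time: 23.82
eef_pos: [0.6579, -0.0742, 0.0282]
ee_rot: [0.999, 0.039, 0.001, 0.0]
wrist_force: [0.9, -0.2, 0.8]
grip_width: 0.376
finger_force: 0.0
time: 24.32
eef_pos: [0.6591, -0.0746, 0.0297]
ee_rot: [0.999, 0.038, 0.003, 0.0]
wrist_force: [-1.6, 0.7, 6.2]
grip_width: 0.234
finger_force: 70.2
time: 24.73
eef_pos: [0.6605, -0.0749, 0.1028]
ee_rot: [0.999, 0.038, 0.005, 0.001]
wrist_force: [0.4, 0.1, -1.6]
grip_width: 0.238
finger_force: 69.1
row [-0.1109, 0.1498, 0.012] [0.0016, -0.0101, 0.021] yaw now 4.4
```

```bash
python3 -m jog '[[1,-0.02,0.03,0,0,0,0],[1,-0.045,0.06,0,0,-0.01,0.02],[1,-0.07,0.09,0,0,-0.01,0.02],[1,-0.09,0.12,0,0,-0.01,0.02],[1,-0.109,0.15,0,0,-0.01,0.02],[1,-0.109,0.15,0,0,-0.01,0.02],[1,-0.109,0.15,0,0,-0.01,0.02],[1,-0.109,0.15,0.03,0,-0.01,0.02],[1,-0.109,0.15,0.055,0,-0.01,0.02],[1,-0.109,0.15,0.07,0,-0.01,0.02],[1,-0.109,0.15,0.08,0,-0.01,0.02],[1,-0.109,0.15,0.08,0,-0.01,0.02]]' 70
python3 -c "
from h import *
go([.5636,-.2327,.0165],3.2)"
```

```text
time: 25.73
eef_pos: [0.5621, -0.2313, 0.0175]
ee_rot: [1.0, 0.029, -0.003, 0.0]
wrist_force: [0.3, -0.6, -1.3]
grip_width: 0.236
finger_force: 71.4
row [0.0014, 0.0015, 0.001] [0.0001, 0.0063, 0.0021] yaw now 3.32
```

```bash
python3 -m jog '[[1,0.0014,0.0015,0.001,0,0.006,0],[1,0.0014,0.0015,0.0015,0,0.006,0],[1,0.0014,0.0015,0.002,0,0.006,0]]' 70
python3 -m jog '[[0.6,0,0,0,0,0,0],[0.3,0,0,0,0,0,0],[0.25,0,0,0,0,0,0],[0.25,0,0,0,0,0,0],[0.25,0,0,-0.02,0,0,0],[0.25,0,0,-0.05,0,0,0],[0.25,0,0,-0.09,0,0,0],[0.25,0,0,-0.12,0,0,0],[0.25,0,0,-0.12,0,0,0]]' 60
python3 -c "
from h import *
go([.6534,-.0267,.12],4.4)
f,K,T,fi=snap('top','top14.png')
g=cv2.cvtColor(f,cv2.COLOR_RGB2HSV);m=((g[...,0]>19)&(g[...,0]<32)&(g[...,1]>150)&(g[...,2]>150)).astype(np.uint8);m[:,:280]=0
n,l,st,c=cv2.connectedComponentsWithStats(m)
print([(st[i].tolist(),cast(c[i],K,T,fi,.034)[0].round(4)) for i in range(1,n) if st[i,4]>30])"
```

```text
time: 25.98
eef_pos: [0.5632, -0.2326, 0.0165]
ee_rot: [1.0, 0.029, 0.0, -0.0]
wrist_force: [-3.1, 3.2, 9.3]
grip_width: 0.238
finger_force: 72.7
time: 26.73
eef_pos: [0.5665, -0.2355, 0.1424]
ee_rot: [1.0, 0.028, 0.005, 0.002]
wrist_force: [2.0, -0.9, 1.3]
grip_width: 0.372
finger_force: 0.0
row [0.0985, -0.2036, 0.0223] [0.0053, -0.009, -0.02] yaw now 3.26
[]
```

Placed with floor contact felt (9 N). Next the middle die.

```bash
python3 -m jog '[[0.25,0.02,-0.04,0,0.005,-0.009,0],[0.25,0.04,-0.08,0,0.005,-0.009,-0.02],[0.25,0.06,-0.12,0,0.005,-0.009,-0.02],[0.25,0.08,-0.16,0.01,0.005,-0.009,-0.02],[0.25,0.09,-0.19,0.02,0.005,-0.009,-0.02],[0.25,0.0985,-0.2036,0.022,0.005,-0.009,-0.02],[0.25,0.0985,-0.2036,0.022,0.005,-0.009,-0.02],[0.25,0.0985,-0.2036,0.022,0.005,-0.009,-0.02]]' 60
python3 - <<'E'
from h import *
go([.6534,-.0267,.028],4.4)
f,K,T,fi=snap('top','top15.png')
g=cv2.cvtColor(f,cv2.COLOR_RGB2HSV);print(f[185:235:6,300:345:5,2].tolist())
m=((g[...,0]>19)&(g[...,0]<32)&(g[...,1]>150)&(g[...,2]>150)).astype(np.uint8)
n,l,st,c=cv2.connectedComponentsWithStats(m)
print([(st[i].tolist(),cast(c[i],K,T,fi,.034)[0].round(4)) for i in range(1,n) if st[i,4]>30])
E
```

```text
time: 27.45
eef_pos: [0.6486, -0.0238, 0.112]
ee_rot: [0.999, 0.04, -0.006, -0.002]
wrist_force: [0.2, -0.2, 0.1]
grip_width: 0.373
finger_force: 0.0
row [0.0055, 0.0037, 0.084] [-0.0049, 0.0121, 0.0025] yaw now 4.55
[[58, 56, 60, 52, 59, 42, 70, 54, 49], [62, 61, 60, 57, 59, 30, 46, 50, 50], [64, 66, 61, 60, 61, 28, 62, 60, 57], [64, 62, 59, 60, 59, 44, 59, 59, 53], [58, 62, 64, 58, 60, 54, 59, 57, 57], [61, 63, 62, 60, 60, 61, 61, 57, 57], [63, 64, 62, 60, 60, 57, 57, 59, 62], [63, 64, 64, 62, 59, 59, 58, 62, 57], [62, 61, 64, 63, 56, 61, 57, 60, 54]]
[([324, 181, 15, 32, 316], array([ 0.5541, -0.2318,  0.034 ]))]
```

```bash
python3 -m jog '[[0.25,0.0055,0.0037,0.02,-0.005,0.012,0],[0.25,0.0055,0.0037,0.045,-0.005,0.012,0],[0.25,0.0055,0.0037,0.065,-0.005,0.012,0],[0.25,0.0055,0.0037,0.077,-0.005,0.012,0],[0.25,0.0055,0.0037,0.084,-0.005,0.012,0],[0.25,0.0055,0.0037,0.084,-0.005,0.012,0]]' 60
python3 -m jog '[[0.5,0,0,0,0,0,0],[1,0,0,0,0,0,0],[1,0,0,0,0,0,0],[1,0,0,0,0,0,0],[1,0,0,0,0,0,0],[1,0,0,0,0,0,0]]' 70
python3 -m jog '[[1,0,0,-0.01,0,0,0],[1,0,0,-0.03,0,0,0],[1,0,0,-0.05,0,0,0],[1,0,0,-0.07,0,0,0],[1,0,0,-0.07,0,0,0]]' 70
python3 -c "
from h import *
go([.5608,-.1827,.1],3.2)"
```

```text
time: 28.0
eef_pos: [0.6531, -0.0288, 0.0284]
ee_rot: [0.999, 0.038, -0.0, -0.0]
wrist_force: [-0.4, 0.3, 0.3]
grip_width: 0.375
finger_force: 0.0
time: 28.5
eef_pos: [0.6547, -0.0278, 0.0304]
ee_rot: [0.999, 0.038, 0.002, 0.0]
wrist_force: [-0.4, 0.0, 0.8]
grip_width: 0.237
finger_force: 70.4
time: 28.92
eef_pos: [0.6569, -0.0279, 0.1045]
ee_rot: [0.999, 0.038, 0.005, 0.0]
wrist_force: [1.0, 0.4, -1.8]
grip_width: 0.236
finger_force: 70.1
row [-0.1078, 0.1469, 0.0036] [0.001, -0.0096, 0.021] yaw now 4.4
```

```bash
python3 -m jog '[[1,-0.02,0.03,0,0,0,0],[1,-0.045,0.06,0,0,-0.01,0.02],[1,-0.07,0.09,0,0,-0.01,0.02],[1,-0.09,0.12,0,0,-0.01,0.02],[1,-0.1078,0.147,0,0,-0.01,0.02],[1,-0.1078,0.147,0,0,-0.01,0.02],[1,-0.1078,0.147,0,0,-0.01,0.02],[1,-0.1078,0.147,0.03,0,-0.01,0.02],[1,-0.1078,0.147,0.055,0,-0.01,0.02],[1,-0.1078,0.147,0.07,0,-0.01,0.02],[1,-0.1078,0.147,0.08,0,-0.01,0.02],[1,-0.1078,0.147,0.08,0,-0.01,0.02]]' 70
python3 -c "
from h import *
go([.5608,-.1827,.0167],3.2)"
```

```text
time: 29.92
eef_pos: [0.5578, -0.1815, 0.0177]
ee_rot: [1.0, 0.029, -0.005, -0.0]
wrist_force: [-0.0, 0.8, -2.5]
grip_width: 0.235
finger_force: 70.0
row [0.0029, 0.0014, 0.001] [-0.0007, 0.0095, 0.0021] yaw now 3.32
```

```bash
python3 -m jog '[[1,0.0029,0.0014,0.001,0,0.0095,0],[1,0.0029,0.0014,0.0015,0,0.0095,0],[1,0.0029,0.0014,0.002,0,0.0095,0]]' 70
python3 -m jog '[[0.6,0,0,0,0,0,0],[0.3,0,0,0,0,0,0],[0.25,0,0,0,0,0,0],[0.25,0,0,0,0,0,0],[0.25,0,0,-0.02,0,0,0],[0.25,0,0,-0.05,0,0,0],[0.25,0,0,-0.09,0,0,0],[0.25,0,0,-0.12,0,0,0],[0.25,0,0,-0.12,0,0,0]]' 60
python3 -c "
from h import *
go([.6497,.0211,.11],4.4)"
```

```text
time: 30.17
eef_pos: [0.5619, -0.1839, 0.0182]
ee_rot: [1.0, 0.029, 0.002, 0.0]
wrist_force: [-0.5, 0.5, -2.5]
grip_width: 0.234
finger_force: 70.0
time: 30.92
eef_pos: [0.5647, -0.1853, 0.1441]
ee_rot: [1.0, 0.028, 0.006, 0.002]
wrist_force: [1.1, -0.1, 0.2]
grip_width: 0.374
finger_force: 0.0
row [0.0962, -0.2014, 0.0344] [0.0045, -0.012, -0.0201] yaw now 3.25
```

```bash
python3 -m jog '[[0.25,0.02,-0.04,0,0.005,-0.01,0],[0.25,0.04,-0.08,0,0.005,-0.01,-0.02],[0.25,0.06,-0.12,0,0.005,-0.01,-0.02],[0.25,0.08,-0.16,0.01,0.005,-0.01,-0.02],[0.25,0.09,-0.19,0.02,0.005,-0.01,-0.02],[0.25,0.0965,-0.2015,0.03,0.005,-0.01,-0.02],[0.25,0.0965,-0.2015,0.03,0.005,-0.01,-0.02],[0.25,0.0965,-0.2015,0.03,0.005,-0.01,-0.02]]' 60
python3 - <<'E'
from h import *
go([.6497,.0211,.028],4.4)
f,K,T,fi=snap('top','top16.png')
g=cv2.cvtColor(f,cv2.COLOR_RGB2HSV)
m=((g[...,0]>19)&(g[...,0]<32)&(g[...,1]>150)&(g[...,2]>150)).astype(np.uint8)
n,l,st,c=cv2.connectedComponentsWithStats(m)
for i in range(1,n):
    if st[i,4]>30:
        r=cv2.minAreaRect(cv2.findContours((l==i).astype(np.uint8),0,1)[0][0]);print(st[i].tolist(),cast(c[i],K,T,fi,.034)[0].round(4),np.round(r[2],1),np.round(r[1],1))
E
```

```text
time: 31.58
eef_pos: [0.6451, 0.0235, 0.1064]
ee_rot: [0.999, 0.039, -0.005, -0.002]
wrist_force: [-1.3, 0.4, -0.1]
grip_width: 0.376
finger_force: 0.0
row [0.0052, 0.0031, 0.0784] [-0.0046, 0.0101, 0.0022] yaw now 4.53
[300, 181, 14, 32, 327] [ 0.5552 -0.183   0.034 ] 83.9 [30.9 11.2]
[324, 181, 15, 32, 325] [ 0.5542 -0.2316  0.034 ] 83.4 [31.  11.7]
```

```bash
python3 -m jog '[[0.25,0.005,0.003,0.02,-0.005,0.01,0],[0.25,0.005,0.003,0.045,-0.005,0.01,0],[0.25,0.005,0.003,0.06,-0.005,0.01,0],[0.25,0.005,0.003,0.072,-0.005,0.01,0],[0.25,0.005,0.003,0.078,-0.005,0.01,0],[0.25,0.005,0.003,0.078,-0.005,0.01,0]]' 60
python3 -m jog '[[0.5,0,0,0,0,0,0],[1,0,0,0,0,0,0],[1,0,0,0,0,0,0],[1,0,0,0,0,0,0],[1,0,0,0,0,0,0],[1,0,0,0,0,0,0]]' 70
python3 -m jog '[[1,0,0,-0.01,0,0,0],[1,0,0,-0.03,0,0,0],[1,0,0,-0.05,0,0,0],[1,0,0,-0.07,0,0,0],[1,0,0,-0.07,0,0,0]]' 70
python3 -c "
from h import *
go([.485,-.1869,.1],3.2)"
```

```text
time: 32.13
eef_pos: [0.6494, 0.0197, 0.0284]
ee_rot: [0.999, 0.038, -0.0, 0.0]
wrist_force: [-0.8, -0.2, -0.0]
grip_width: 0.379
finger_force: 0.0
time: 32.63
eef_pos: [0.6508, 0.0205, 0.0302]
ee_rot: [0.999, 0.038, 0.002, 0.0]
wrist_force: [-1.3, -0.2, 2.1]
grip_width: 0.237
finger_force: 70.0
time: 33.05
eef_pos: [0.6529, 0.0206, 0.1042]
ee_rot: [0.999, 0.038, 0.004, 0.0]
wrist_force: [1.2, 0.7, -1.1]
grip_width: 0.235
finger_force: 69.7
row [-0.1834, 0.194, 0.0027] [0.0005, -0.0089, 0.021] yaw now 4.4
```

```bash
python3 -m jog '[[1,-0.027,0.028,0,0,0,0],[1,-0.053,0.056,0,0,-0.009,0.02],[1,-0.08,0.084,0,0,-0.009,0.02],[1,-0.106,0.112,0,0,-0.009,0.02],[1,-0.133,0.14,0,0,-0.009,0.02],[1,-0.16,0.168,0,0,-0.009,0.02],[1,-0.1834,0.194,0,0,-0.009,0.02],[1,-0.1834,0.194,0,0,-0.009,0.02],[1,-0.1834,0.194,0,0,-0.009,0.02],[1,-0.1834,0.194,0.03,0,-0.009,0.02],[1,-0.1834,0.194,0.055,0,-0.009,0.02],[1,-0.1834,0.194,0.07,0,-0.009,0.02],[1,-0.1834,0.194,0.08,0,-0.009,0.02],[1,-0.1834,0.194,0.08,0,-0.009,0.02]]' 70
python3 -c "
from h import *
go([.4845,-.1869,.016],3.2)"
```

```text
time: 34.22
eef_pos: [0.4823, -0.186, 0.0175]
ee_rot: [1.0, 0.029, -0.004, -0.0]
wrist_force: [0.1, -0.3, -1.7]
grip_width: 0.236
finger_force: 69.7
row [0.0022, 0.001, 0.0015] [-0.0008, 0.0089, 0.0021] yaw now 3.32
```

```bash
python3 -m jog '[[1,0.0022,0.001,0.0015,0,0.009,0],[1,0.0022,0.001,0.0025,0,0.009,0],[1,0.0022,0.001,0.003,0,0.009,0]]' 70
python3 -m jog '[[0.6,0,0,0,0,0,0],[0.3,0,0,0,0,0,0],[0.25,0,0,0,0,0,0],[0.25,0,0,0,0,0,0],[0.25,0,0,-0.02,0,0,0],[0.25,0,0,-0.05,0,0,0],[0.25,0,0,-0.09,0,0,0],[0.25,-0.03,-0.1,-0.13,0,0,0],[0.25,-0.08,0,-0.2,0,0,0],[0.25,-0.08,0,-0.2,0,0,0],[0.25,-0.08,0,-0.2,0,0,0]]' 60
python3 - <<'E'
from h import *
f,K,T,fi=snap('top','top17.png')
g=cv2.cvtColor(f,cv2.COLOR_RGB2HSV)
m=((g[...,0]>19)&(g[...,0]<32)&(g[...,1]>150)&(g[...,2]>150)).astype(np.uint8)
n,l,st,c=cv2.connectedComponentsWithStats(m)
for i in range(1,n):
    if st[i,4]>30: print(st[i].tolist(),cast(c[i],K,T,fi,.034)[0].round(4))
f,K,T,fi=snap('wrist','w17.png');
g=cv2.cvtColor(f,cv2.COLOR_RGB2HSV);m=((g[...,0]>19)&(g[...,0]<32)&(g[...,1]>150)&(g[...,2]>150)).astype(np.uint8)
n,l,st,c=cv2.connectedComponentsWithStats(m)
for i in range(1,n):
    if st[i,4]>60: print(st[i].tolist(),cast(c[i],K,T,fi,.032)[0].round(4))
# wrench/mat change vs. start
a,b=[cv2.imread(f'pics/top{i}.png').astype(int) for i in(0,17)]
t=cv2.cvtColor(cv2.imread('pics/top17.png'),cv2.COLOR_BGR2GRAY)[240:295,140:270];print('bright in mat box',cv2.moments((t>150).astype(np.uint8))['m00'],[np.where((t>150).any(0))[0][[0,-1]]+140,np.where((t>150).any(1))[0][[0,-1]]+240])
E
```

```text
time: 34.47
eef_pos: [0.4855, -0.188, 0.017]
ee_rot: [1.0, 0.029, 0.002, 0.0]
wrist_force: [-0.1, -0.0, -2.5]
grip_width: 0.237
finger_force: 69.7
time: 35.38
eef_pos: [0.4034, -0.1917, 0.2176]
ee_rot: [1.0, 0.03, 0.001, 0.0]
wrist_force: [0.7, -0.4, 0.8]
grip_width: 0.375
finger_force: 0.0
[301, 181, 13, 32, 334] [ 0.5552 -0.1831  0.034 ]
[324, 181, 15, 32, 339] [ 0.5542 -0.2316  0.034 ]
[304, 218, 14, 32, 347] [ 0.4807 -0.1872  0.034 ]
bright in mat box 1012.0 [array([147, 243]), array([252, 284])]
```

Run:
```python
from h import *
print(cv2.cvtColor(cv2.imread('pics/top17.png'),cv2.COLOR_BGR2GRAY)[160:185,241].tolist())
print(job.job_done())
```

```text
[101, 101, 103, 103, 102, 105, 125, 174, 198, 193, 172, 147, 136, 149, 175, 185, 166, 133, 110, 105, 102, 103, 103, 102, 103]
the job is handed in; nothing more can be done
None
```

I handed the job in at about 35 s of the 210 s allowed: the clamp is open, the wrench is back on its mat, and all three dies present stand in the tray, one to a bay, near the middle by the last top view. I don't have the judge's verdict. I also turned the nut the wrong way for about half a second before correcting, with wrist forces near 55 N against the 120 N limit.

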